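# Check, log and fit out a monitor mounting plate

## Task

Check the monitor mounting plate: lay the steel straightedge flat on the worktop, flush against one of the plate's long edges and about central on it, and let go of it; then lay it in the same way against one of the plate's short ends. Then log the plate: take the barcode scanner and hold its beam steady on the middle of the label in the plate's centre for two seconds. When all is done, every white spacer must sit fully down on a stud of its own on the plate, the straightedge must lie back lengthwise on its rubber mat with nothing hanging over, and the scanner must stand upright in the middle of its round pad; do not disturb the gel bottle, the carton or the steel dish.

Things in the scene. Friction and masses are not known exactly. Their poses are not given: they have to be found in the camera images.
- plate: Aluminium mounting plate lying on the worktop and held down so that it cannot move: 130 along its x, 200 along its y, 10 thick, square edges. Origin at the centre of its underside, z up. Long edges lie at x = -65 and +65, short ends at y = -100 and +100. Four steel studs stand on it at (x, y) = (-42,-68), (-42,68), (42,-68), (42,68), each 12 in diameter, 30 tall above the plate's top, tip tapered over the last 4. A paper barcode label, 30 x 50, lies in the centre of its top.
- label (a point): Centre of the barcode label on the plate's top, 11 above the worktop.
- stud0 (a point): Centre of the tip of stud 0 of the plate, 40 above the worktop.
- stud1 (a point): Centre of the tip of stud 1 of the plate, 40 above the worktop.
- stud2 (a point): Centre of the tip of stud 2 of the plate, 40 above the worktop.
- stud3 (a point): Centre of the tip of stud 3 of the plate, 40 above the worktop.
- rule: Steel straightedge, a flat bar 150 long (its x) x 36 wide (its y) x 5 thick with a black upright grip block at its centre, 40 long (x) x 22 wide (y), its top 45 above the bar's underside. 200 to 330 g; sliding it on the worktop takes up to 5 N, so 8 to 10 N is a fair push to bring it up against an edge. Origin at the centre of its underside, z up; straight edges at y = -18 and +18, either serves. Starts on the mat.
- mat: Black rubber mat, fixed, 200 (x) x 80 (y) x 3 thick, the straightedge's home. Origin at the centre of its underside.
- scanner: Barcode scanner standing on a round foot (68 diameter, 12 high) on its pad: upright stem 30 x 26, and on top a white head 80 long (x from -30 to +50) x 40 wide (y from -20 to +20), from 79 to 113 above the foot's underside. Grip the head across its width, over the stem. The black nose at +x looks forward and down. About 300 g. Origin at the centre of the foot's underside, z up.
- window: Amber reading window on the scanner's nose. Origin at its centre, which is at (60.5, 0, 76.5) in the scanner's frame. The beam leaves along this frame's +x, which points along the scanner's +x and 0.87 rad below its horizontal; it reads between 60 and 250 from the window (the beam must pass within 15 of the label's centre).
- pad: Grey round charging pad, fixed, 110 diameter, 4 thick, the scanner's home. Origin at the centre of its underside.
- spacer0: White nylon spacer sleeve, a ring standing on its end: 38 outside, 20 bore, 22 high, 30 g. Origin at the centre of its underside, z up. Two or three of the four spacers are present, the others are absent (None).
- spacer1: White nylon spacer sleeve, a ring standing on its end: 38 outside, 20 bore, 22 high, 30 g. Origin at the centre of its underside, z up. Two or three of the four spacers are present, the others are absent (None).
- spacer2: White nylon spacer sleeve, a ring standing on its end: 38 outside, 20 bore, 22 high, 30 g. Origin at the centre of its underside, z up. Two or three of the four spacers are present, the others are absent (None).
- spacer3: White nylon spacer sleeve, a ring standing on its end: 38 outside, 20 bore, 22 high, 30 g. Origin at the centre of its underside, z up. Two or three of the four spacers are present, the others are absent (None).
- gel: Bystander: gel bottle, 60 diameter, 90 tall. Origin at the centre of its underside.
- carton: Bystander: cardboard carton 70 (x) x 90 (y) x 60 high. Origin at the centre of its underside.
- dish: Bystander: round steel dish, 110 diameter, 40 high. Origin at the centre of its underside.
Not all that is in view belongs to the job. Leave any purple, turquoise or yellow look-alike of the spacer2 alone.

How it is judged:
On the way, in this order (a step that is already met when the one before it is completed fails the run):
1. the straightedge lies flat on the worktop, let go, flush against a long edge of the plate and about central on it ((x of rule in the frame of plate between 0.081 and 0.0854 m or x of rule in the frame of plate between -0.0854 and -0.081 m) and y of rule in the frame of plate between -0.025 and 0.025 m and angle between the x axis of rule and the y axis of plate, either way round below 0.02 rad and height (world z) of rule below 0.003 m and angle between rule's own z axis and vertical below 0.03 rad and linear speed of rule below 0.02 m/s and angular speed of rule below 0.1 rad/s and contact force between the fingers and rule below 0.1 N), for 0.3 s.
2. the straightedge lies flat on the worktop, let go, flush against a short end of the plate and about central on it ((y of rule in the frame of plate between 0.116 and 0.1204 m or y of rule in the frame of plate between -0.1204 and -0.116 m) and x of rule in the frame of plate between -0.025 and 0.025 m and angle between the x axis of rule and the x axis of plate, either way round below 0.02 rad and height (world z) of rule below 0.003 m and angle between rule's own z axis and vertical below 0.03 rad and linear speed of rule below 0.02 m/s and angular speed of rule below 0.1 rad/s and contact force between the fingers and rule below 0.1 N), for 0.3 s.
3. the scanner's beam is held steady on the label, from 60 to 250 mm, for a second (x of label in the frame of window between 0.06 and 0.25 m and y of label in the frame of window between -0.015 and 0.015 m and z of label in the frame of window between -0.015 and 0.015 m and linear speed of scanner below 0.03 m/s and angular speed of scanner below 0.25 rad/s), for 1 s.
At the end, for the whole second after the job is handed in: Every spacer present sits upright on a stud of its own (within 5 mm of its axis, fully down within 3 mm); the straightedge lies flat on its mat (centre within 25 mm along and 22 mm across, within 0.15 rad); the scanner stands upright on its pad within 21 mm of its centre; all at rest ((horizontal distance between spacer0 and stud0 below 0.005 m or horizontal distance between spacer0 and stud1 below 0.005 m or horizontal distance between spacer0 and stud2 below 0.005 m or horizontal distance between spacer0 and stud3 below 0.005 m) and z of spacer0 in the frame of plate between 0.007 and 0.013 m and angle between each of spacer0, spacer1, spacer2, spacer3's own z axis and vertical below 0.1 rad and linear speed of each of spacer0, spacer1, spacer2, spacer3, rule, scanner below 0.02 m/s and (horizontal distance between spacer1 and stud0 below 0.005 m or horizontal distance between spacer1 and stud1 below 0.005 m or horizontal distance between spacer1 and stud2 below 0.005 m or horizontal distance between spacer1 and stud3 below 0.005 m) and z of spacer1 in the frame of plate between 0.007 and 0.013 m and (horizontal distance between spacer2 and stud0 below 0.005 m or horizontal distance between spacer2 and stud1 below 0.005 m or horizontal distance between spacer2 and stud2 below 0.005 m or horizontal distance between spacer2 and stud3 below 0.005 m) and z of spacer2 in the frame of plate between 0.007 and 0.013 m and (horizontal distance between spacer3 and stud0 below 0.005 m or horizontal distance between spacer3 and stud1 below 0.005 m or horizontal distance between spacer3 and stud2 below 0.005 m or horizontal distance between spacer3 and stud3 below 0.005 m) and z of spacer3 in the frame of plate between 0.007 and 0.013 m and x of rule in the frame of mat between -0.025 and 0.025 m and y of rule in the frame of mat between -0.022 and 0.022 m and z of rule in the frame of mat between 0.001 and 0.005 m and angle between the x axis of rule and the x axis of mat, either way round below 0.15 rad and angle between rule's own z axis and vertical below 0.04 rad and horizontal distance between scanner and pad below 0.021 m and z of scanner in the frame of pad between 0.001 and 0.007 m and angle between scanner's own z axis and vertical below 0.06 rad); the robot touches nothing.
It fails at once if a bystander (gel bottle, carton or dish) is shifted by more than 30 mm (distance of any of gel, carton, dish from where it was at the start of the episode above 0.03 m).
Of spacer0, spacer1, spacer2, spacer3 only 2 to 3 are there at a start; the rules pass over those that are not, and their reading is None.
At some moment in a run one of rule, spacer0, spacer1, spacer2, spacer3 may be knocked a few centimetres aside while the robot is not near it.
It also fails if it takes over 210 s, if anything falls off the work surface, if the arm or the gripper's body presses on something with over 40 N, if the wrist force passes 120 N, or if a joint passes its speed limit or range.

## Robot

A 7-joint arm with a two-finger parallel gripper is mounted at the origin on the work surface. World frame = base frame: x ahead of the robot, y to its left, z up, the work surface at z = 0. Lengths are in m, angles in rad, forces in N, time in s.
With the tool pointing down it reaches from about 0.35 to 0.9 m from the base axis. Payload 8.1 kg.
Tool frame: the origin (TCP) lies at the very end of the fingers, on their centre line; the grasp point (between the pads) lies 19 mm behind it; z points along the fingers, y is the line along which they close (so a half turn about z gives the same grasp; the last joint's range is limited). The gripper opens to 92 mm and grips with 3 to 60 N. Pads are 19 mm wide; open, the fingers measure 130 mm over their backs; the gripper's body (75 mm by 190 mm) begins 47 mm behind the grasp point.
Start: joints at [1.007, 0.434, 0.025, 1.573, -0.012, 1.134, -0.075], TCP at [0.278, -0.56, 0.227] pointing down, gripper open.
Joint ranges: [-2.62, 2.62], [-0.44, 2.09], [-1.27, 1.32], [0.08, 2.57], [-1.32, 4.46], [0.12, 2], [-2.74, 2.74]. Speed limits (rad/s): [2.22, 2.22, 3.01, 3.01, 3.14, 3.14, 3.14].

## Interface

Orientations are given as a rotation vector (axis times angle).
In Python, from cell import readout, cams, job gives the robot as it stands.
- The arm moves only by the tool drive_tool, never from a script. Its argument "commands" is a list of rows, each a list of 3 entries, a list of its own where there are three numbers: the turn, a rotation vector about the tool's x, y, z in rad, then the shift along the tool's x, y, z in cm, then the gripper's target within -1 to 1 (fully open at 1, half-way at 0, shut at -1). A call has 1 to 20 rows; each row is the pose to reach, as a shift and turn from the pose commanded when the call began, along the tool's axes at that moment; what a row does not reach only later rows make up. A row lasts 1/12 s, in which the tool goes at most 41.7 mm and 7.16 degrees, less where a joint would pass 70% of its speed; a pose out of reach is approached as far as the arm can. A call with a gripper value outside its range is refused whole. The fingers move at their own pace and stop on an object; "newtons" is the grip in N (left out, the last holds). Time passes only in rows, so rows that repeat a pose let the fingers close. It gives the time, the measured TCP pose, the force, the opening and the grip force at its end, in the units of the state.
- readout.observe(): the state, without advancing time (a new reading comes with each control period).
- cams.get_image(name): name is "side" or "top" or "wrist"; returns the picture (384x512x3 uint8, blue, green, red); there is no depth.
- cams.camera_info(name): a dict with "camera_matrix" (3x3 intrinsics, pixels), "R" (3x3) and "t" (3): a world point X has camera coordinates R X + t. Camera axes: x right, y down, z forward; pixel columns grow to the right and rows downward; lengths in m; the calibration is good to about 2 mm. The wrist camera is an equidistant fisheye: a pixel r from the principal point sees the ray r / f radians off the axis. A picture is of the moment at which its call begins: read the wrist's pose just before it. camera_info takes no time and is no camera call; for the wrist camera it gives the pose at the moment of the call.
- job.sign_off(): hands the job in; it is judged then, once.
The state is a dict: "clock": time; "joints": joint angles; "dq": joint speeds; "joint_efforts": joint torques, N m; "position": TCP position; "ee_rot": TCP orientation; "force": force on the tool from outside, world axes, zero at the start; "ft_torque": the same for the moment, N m; "width": opening from 0.0 (shut) to 1.0 (fully open); "gripper_force": force on a finger pad.
Only numpy, scipy, OpenCV 4.12 (cv2) and the standard library are available. Lean on these libraries where they do the work, as an engineer would, in place of code of your own. Each camera call takes 0.05 s, during which the arm holds its last target. There are 200 camera calls.

## Working session

There is one attempt and no reset: what is moved stays moved. The work goes in short steps, Python scripts to look and compute and a tool call to move; the robot and the scene stay as the last step left them, time stands still between calls to the robot, and variables do not carry over. Pictures are saved under pics/ and viewed, at most 14 in all, crops included, and the job is handed in when it is done.

Besides the shell and the picture viewer there is one more tool, called after "Request:" as name(argument=value, ...) on one line, values as JSON. drive_tool: Moves the arm, as the interface text tells. Its arguments: {"type":"object","properties":{"commands":{"type":"array"},"newtons":{"type":"number"}},"required":["commands"]}

```bash
ls; mkdir -p pics
python3 - <<'E'
from cell import readout,cams
import cv2,numpy as np
print(readout.observe())
for n in ['top','side']:
    im=cams.get_image(n); cv2.imwrite(f'pics/{n}0.png',im)
    i=cams.camera_info(n); print(n,i)
    
print(cams.camera_info('wrist'))
E
```

```text
pics
{'clock': 0.0, 'joints': array([ 1.00737825,  0.43521558,  0.0249932 ,  1.57410404, -0.01161363,
        1.13400176, -0.07510946]), 'dq': array([ 0.00075991,  0.00075155, -0.00221601, -0.00105004, -0.00088383,
       -0.00099567,  0.0005386 ]), 'joint_efforts': array([ 9.84542712e-04, -6.67831135e+01,  9.85752381e-01, -3.14451134e+01,
       -6.04124973e-02,  4.31248534e-02,  1.43322659e-04]), 'position': array([ 0.27763723, -0.55937121,  0.22594713]), 'ee_rot': array([-3.05714303e+00, -7.16962066e-01,  7.78976960e-04]), 'force': array([-0.564151  , -0.27565297, -0.30219115]), 'ft_torque': array([0.02580906, 0.02557639, 0.03657774]), 'gripper_force': 0.0, 'width': 1.0011425535106533}
top {'camera_matrix': array([[373.17099274,   0.        , 261.04710903],
       [  0.        , 373.17099274, 184.86655145],
       [  0.        ,   0.        ,   1.        ]]), 'R': array([[-9.23405656e-04, -9.99835480e-01, -1.81151894e-02],
       [-9.99574000e-01,  1.45130540e-03, -2.91498109e-02],
       [ 2.91713059e-02,  1.80805552e-02, -9.99410891e-01]]), 't': array([0.02027523, 0.53495647, 1.10972981])}
side {'camera_matrix': array([[423.75737978,   0.        , 258.03931853],
       [  0.        , 423.75737978, 191.41876433],
       [  0.        ,   0.        ,   1.        ]]), 'R': array([[ 0.97692046, -0.21332697,  0.01086408],
       [-0.10037297, -0.50335993, -0.85822727],
       [ 0.18855156,  0.83732932, -0.51315487]]), 't': array([-0.53203348,  0.14698997,  1.06565971])}
{'camera_matrix': array([[297.31863964,   0.        , 258.37275739],
       [  0.        , 297.31863964, 188.08806113],
       [  0.        ,   0.        ,   1.        ]]), 'R': array([[ 0.44459303, -0.89573026, -0.00208488],
       [-0.86829728, -0.43154607,  0.24459728],
       [-0.21999291, -0.10693595, -0.96962252]]), 't': array([-0.62472754, -0.03204807,  0.38984109])}
```

View pics/top0.png

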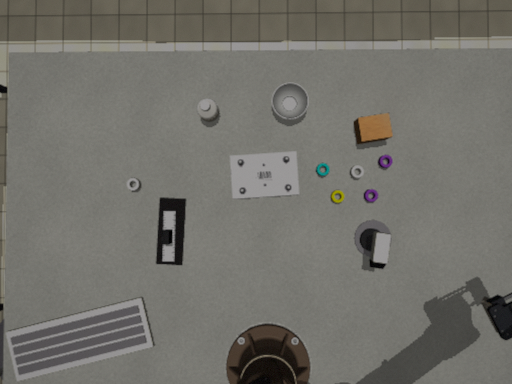

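View pics/side0.png

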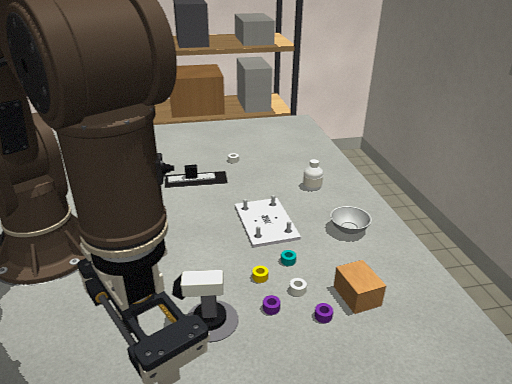

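The top view shows the plate centred near (265,175) with its long side along world y. White spacers are at (133,184) and (357,172). The mat with the rule is at (170,232), and the scanner is near (378,245) on its pad at (372,238), nose toward the robot. The gel bottle, dish and carton are at (207,110), (290,102) and (375,128). The purple, turquoise and yellow rings are look-alikes.

```bash
cat > h.py <<'E'
from cell import readout,cams
import cv2,numpy as np
from scipy.spatial.transform import Rotation as Ro
def ray(name,uv,info=None):
    i=info or cams.camera_info(name); K=i['camera_matrix']; u=np.asarray(uv,float)
    x=(u[0]-K[0,2])/K[0,0]; y=(u[1]-K[1,2])/K[1,1]
    if name=='wrist':
        r=np.hypot(x,y); s=np.sin(r)/max(r,1e-9); d=np.array([x*s,y*s,np.cos(r)])
    else: d=np.array([x,y,1.])
    return -i['R'].T@i['t'], i['R'].T@d
def pt(name,uv,z,info=None):
    o,d=ray(name,uv,info); return (o+d*(z-o[2])/d[2])
def proj(name,X,info=None):
    i=info or cams.camera_info(name); K=i['camera_matrix']; c=i['R']@np.asarray(X,float)+i['t']
    if name=='wrist':
        r=np.hypot(c[0],c[1]); k=np.arctan2(r,c[2])/max(r,1e-9)
    else: k=1/c[2]
    return np.array([K[0,0]*c[0]*k+K[0,2],K[1,1]*c[1]*k+K[1,2]])
def snap(name,fn):
    i=cams.camera_info(name); im=cams.get_image(name); cv2.imwrite('pics/'+fn,im); return im,i
def rect(name,im,info,z):  # rectify image to world plane z, 0.5 mm/px : returns fn
    pass
def go(xyz,yaw,down=True):
    """yaw: world heading of tool y (closing) axis. prints turn, shift(cm)"""
    s=readout.observe(); R0=Ro.from_rotvec(s['ee_rot']); 
    yv=np.array([np.cos(yaw),np.sin(yaw),0]); best=None
    for sg in (1,-1):
        y=yv*sg; zz=np.array([0,0,-1.]); x=np.cross(y,zz)
        R1=Ro.from_matrix(np.column_stack([x,y,zz])); t=(R0.inv()*R1).as_rotvec()
        if best is None or np.linalg.norm(t)<np.linalg.norm(best): best=t
    d=R0.inv().apply(np.asarray(xyz)-s['position'])*100
    print('turn',np.round(best,3),'shift',np.round(d,2),'rows',int(np.ceil(max(np.linalg.norm(d)/4.17,np.linalg.norm(best)/.125))))
def toolshift(dw): 
    return np.round(Ro.from_rotvec(readout.observe()['ee_rot']).inv().apply(dw)*100,2)
def blobs(name,im,info,mask,z,amin=20,box=None):
    n,l,st,c=cv2.connectedComponentsWithStats(mask.astype(np.uint8))
    for k in range(1,n):
        if st[k,4]>=amin:
            cs,_=cv2.findContours((l==k).astype(np.uint8),0,1); rc=cv2.minAreaRect(max(cs,key=len))
            bp=[pt(name,q,z,info)[:2] for q in cv2.boxPoints(rc)]
            e0=bp[1]-bp[0]; e1=bp[2]-bp[1]
            if np.linalg.norm(e0)<np.linalg.norm(e1): e0,e1=e1,e0
            print('px',np.round(c[k],1),'A',st[k,4],'xy',np.round(pt(name,c[k],z,info)[:2],4),'rectc',np.round(np.mean(bp,0),4),'L',np.round([np.linalg.norm(e0),np.linalg.norm(e1)],3),'ang',round(float(np.arctan2(e0[1],e0[0])),3))
E
python3 - <<'E'
from h import *
im=cv2.imread('pics/top0.png'); i=cams.camera_info('top')
hsv=cv2.cvtColor(im,cv2.COLOR_BGR2HSV); g=cv2.cvtColor(im,cv2.COLOR_BGR2GRAY)
print('white');  m=(g>190)&(hsv[...,1]<30); m[:60]=0; blobs('top',im,i,m,0.01)
print('dark'); m=(g<40); m[:60]=0;m[270:]=0; blobs('top',im,i,m,0.003,60)
for n,uv,z in [('gel',(207,110),.045),('dish',(290,102),.04),('carton',(375,128),.06),('pad',(372,238),.004),('sp',(133,184),.022),('sp2',(357,172),.022)]: print(n,np.round(pt('top',uv,z),3))
print(im[175,262],im[184,128:139].tolist())
E
```

```text
white
dark
px [358.2 132.8] A 104 xy [ 0.6913 -0.2725] rectc [ 0.6888 -0.2742] L [0.078 0.037] ang -2.565
px [171.4 228.9] A 1096 xy [0.403  0.2898] rectc [0.3968 0.2921] L [0.196 0.077] ang -0.049
px [366.9 238.8] A 231 xy [ 0.3737 -0.2956] rectc [ 0.3748 -0.2951] L [0.064 0.041] ang -0.265
px [375.9 264.4] A 70 xy [ 0.2981 -0.3217] rectc [ 0.2973 -0.322 ] L [0.045 0.02 ] ang -1.913
gel [0.753 0.177 0.045]
dish [ 0.776 -0.066  0.04 ]
carton [ 0.695 -0.307  0.06 ]
pad [ 0.376 -0.311  0.004]
sp [0.538 0.401 0.022]
sp2 [ 0.572 -0.263  0.022]
[108 108 108] [[150, 152, 153], [118, 118, 121], [44, 50, 50], [52, 55, 55], [80, 84, 84], [106, 113, 113], [113, 118, 120], [119, 124, 125], [138, 140, 141], [151, 151, 153], [128, 129, 131]]
```

Run:
```python
from h import *
go((.5,0,.30),1.52); go((.395,.29,.25),1.52)
s=readout.observe();i=cams.camera_info('wrist'); c=-i['R'].T@i['t']; R=Ro.from_rotvec(s['ee_rot'])
print('cam in tool',R.inv().apply(c-s['position']), R.inv().apply(i['R'][2]))
```

```text
turn [-0.001  0.001  0.511] shift [ 44.79 -40.24  -7.35] rows 15
turn [-0.001  0.001  0.511] shift [ 48.28 -70.88  -2.31] rows 21
cam in tool [ 0.06430783  0.00075419 -0.15852914] [-2.44450064e-01 -6.41008129e-04  9.69661671e-01]
```

Request:
drive_tool(commands=[[[0, 0, 0.25], [20, -16, -6], 1], [[0, 0, 0.51], [45, -40, -7.4], 1], [[0, 0, 0.51], [45, -40, -7.4], 1], [[0, 0, 0.51], [45, -40, -7.4], 1], [[0, 0, 0.51], [45, -40, -7.4], 1], [[0, 0, 0.51], [45, -40, -7.4], 1], [[0, 0, 0.51], [45, -40, -7.4], 1], [[0, 0, 0.51], [45, -40, -7.4], 1], [[0, 0, 0.51], [45, -40, -7.4], 1], [[0, 0, 0.51], [45, -40, -7.4], 1], [[0, 0, 0.51], [45, -40, -7.4], 1], [[0, 0, 0.51], [45, -40, -7.4], 1], [[0, 0, 0.51], [45, -40, -7.4], 1], [[0, 0, 0.51], [45, -40, -7.4], 1], [[0, 0, 0.51], [45, -40, -7.4], 1], [[0, 0, 0.51], [45, -40, -7.4], 1], [[0, 0, 0.51], [45, -40, -7.4], 1], [[0, 0, 0.51], [45, -40, -7.4], 1]])

```text
clock: 1.6
position: [0.5027, -0.0024, 0.3002]
ee_rot: [3.14, -0.078, -0.002]
force: [-0.5, -1.1, -0.0]
width: 0.999
gripper_force: 0.0
```

Run:
```python
from h import *
im,i=snap('wrist','w1.png'); im2,_=snap('top','top1.png')
print(readout.observe()['joints'].round(2))
g=cv2.cvtColor(im,cv2.COLOR_BGR2GRAY);hsv=cv2.cvtColor(im,cv2.COLOR_BGR2HSV)
S=2000; # rectified top-down, 1mm/px, x up, y left, x .35-.85? 
H,W=500,700
X,Y=np.meshgrid(np.arange(W),np.arange(H)); xw=.80-Y*.001; yw=.35-X*.001
P=np.stack([xw,yw,np.full_like(xw,.01)],-1)@i['R'].T+i['t']
r=np.hypot(P[...,0],P[...,1]);k=np.arctan2(r,P[...,2])/r;K=i['camera_matrix']
rec=cv2.remap(im,(K[0,0]*P[...,0]*k+K[0,2]).astype(np.float32),(K[1,1]*P[...,1]*k+K[1,2]).astype(np.float32),1)
cv2.imwrite('pics/rec1.png',rec)
go((.395,.29,.25),1.522)
```

```text
[ 0.1   0.19 -0.24  1.73  0.05  1.22 -1.77]
turn [ 0.001  0.001 -0.003] shift [-12.26 -28.73   5.03] rows 8
```

View pics/rec1.png

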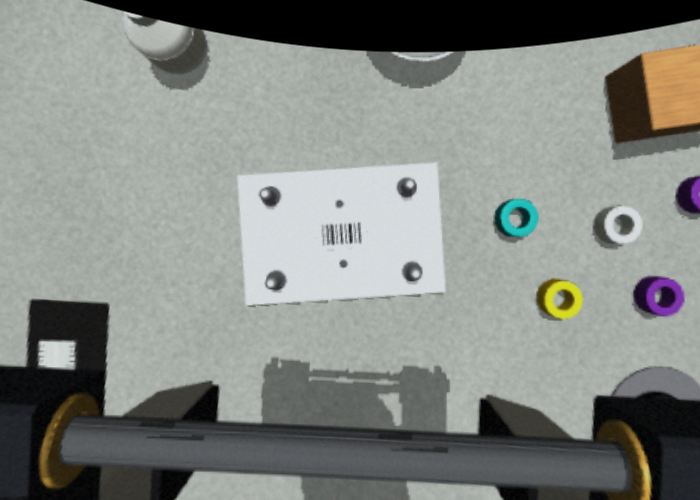

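The rectified view (1 mm/px) shows the plate corners near (238,176), (437,163), (445,292) and (246,306). Spacer A is at (622,225), and the mat corner is at the left.

Request:
drive_tool(commands=[[[0, 0, 0], [-12.3, -28.7, 5], 1], [[0, 0, 0], [-12.3, -28.7, 5], 1], [[0, 0, 0], [-12.3, -28.7, 5], 1], [[0, 0, 0], [-12.3, -28.7, 5], 1], [[0, 0, 0], [-12.3, -28.7, 5], 1], [[0, 0, 0], [-12.3, -28.7, 5], 1], [[0, 0, 0], [-12.3, -28.7, 5], 1], [[0, 0, 0], [-12.3, -28.7, 5], 1], [[0, 0, 0], [-12.3, -28.7, 5], 1], [[0, 0, 0], [-12.3, -28.7, 5], 1]])

```text
clock: 2.53
position: [0.3941, 0.2911, 0.2504]
ee_rot: [3.14, -0.075, -0.001]
force: [0.2, -0.5, 0.5]
width: 1.007
gripper_force: 0.0
```

```bash
cat >> h.py <<'E'
def rectify(im,i,x0,x1,y0,y1,z,res=.0005):
    """top-down world map: row 0 = x1, col 0 = y1"""
    W,H=int((y1-y0)/res),int((x1-x0)/res)
    X,Y=np.meshgrid(np.arange(W),np.arange(H)); xw=x1-Y*res; yw=y1-X*res
    P=np.stack([xw,yw,np.full_like(xw,z)],-1)@i['R'].T+i['t']
    r=np.hypot(P[...,0],P[...,1]);k=np.arctan2(r,P[...,2])/r;K=i['camera_matrix']
    return cv2.remap(im,(K[0,0]*P[...,0]*k+K[0,2]).astype(np.float32),(K[1,1]*P[...,1]*k+K[1,2]).astype(np.float32),1)
def rectblobs(m,x1,y1,res,amin,lab='',amax=1e9):
    n,l,st,c=cv2.connectedComponentsWithStats(m.astype(np.uint8))
    for k in range(1,n):
        if amin<=st[k,4]<=amax:
            cs,_=cv2.findContours((l==k).astype(np.uint8),0,1); rc=cv2.minAreaRect(max(cs,key=len))
            f=lambda p:np.array([x1-p[1]*res,y1-p[0]*res])
            b=[f(p) for p in cv2.boxPoints(rc)]; e=max([b[1]-b[0],b[2]-b[1]],key=np.linalg.norm)
            print(lab,'A mm2',round(st[k,4]*res*res*1e6),'cen',f(c[k]).round(4),'rectc',np.mean(b,0).round(4),'L',(np.sort(rc[1])*res).round(4),'ang',round(float(np.arctan(e[1]/e[0])),3))
E
python3 - <<'E'
from h import *
im=cv2.imread('pics/rec1.png'); g=cv2.cvtColor(im,cv2.COLOR_BGR2GRAY)
m=g>185; m[:150]=0;m[330:]=0
m=cv2.morphologyEx(m.astype(np.uint8),cv2.MORPH_CLOSE,np.ones((25,25)))
rectblobs(m,.80,.35,.001,600,'plate/sp')
im,i=snap('wrist','w2.png'); print(readout.observe()['position'])
r=rectify(im,i,.25,.55,.15,.45,.003); g=cv2.cvtColor(r,cv2.COLOR_BGR2GRAY); cv2.imwrite('pics/rec2.png',r)
rectblobs(g<45,.55,.45,.0005,3000,'dark'); rectblobs(g>190,.55,.45,.0005,3000,'white')
E
```

```text
plate/sp A mm2 26299 cen [0.5669 0.0091] rectc [0.5667 0.009 ] L [0.1317 0.2021] ang -1.506
plate/sp A mm2 1107 cen [ 0.5759 -0.2739] rectc [ 0.576 -0.274] L [0.0368 0.0368] ang 0.785
plate/sp A mm2 1012 cen [ 0.5005 -0.2139] rectc [ 0.5005 -0.2135] L [0.035 0.035] ang -1.571
[0.39493639 0.28995679 0.2505221 ]
dark A mm2 9389 cen [0.4073 0.2881] rectc [0.398  0.2911] L [0.0789 0.1981] ang -0.052
dark A mm2 1061 cen [0.378  0.2967] rectc [0.378  0.2966] L [0.0228 0.0482] ang -0.014
dark A mm2 822 cen [0.2845 0.1655] rectc [0.2885 0.1658] L [0.0317 0.0396] ang -0.026
white A mm2 1301 cen [0.531  0.4241] rectc [0.5248 0.4188] L [0.0505 0.0625] ang -1.571
white A mm2 14215 cen [0.4098 0.198 ] rectc [0.4145 0.2012] L [0.1015 0.271 ] ang -0.0
white A mm2 1027 cen [0.4859 0.4072] rectc [0.4824 0.4097] L [0.0432 0.067 ] ang -0.353
white A mm2 5001 cen [0.3876 0.4246] rectc [0.3778 0.4157] L [0.0685 0.1735] ang -0.0
white A mm2 2861 cen [0.4043 0.2947] rectc [0.3957 0.2953] L [0.036  0.1264] ang -0.016
white A mm2 965 cen [0.3818 0.3442] rectc [0.3802 0.347 ] L [0.031  0.0725] ang -0.0h.py:58: RuntimeWarning: divide by zero encountered in scalar divide
  print(lab,'A mm2',round(st[k,4]*res*res*1e6),'cen',f(c[k]).round(4),'rectc',np.mean(b,0).round(4),'L',(np.sort(rc[1])*res).round(4),'ang',round(float(np.arctan(e[1]/e[0])),3))
```

View pics/rec2.png

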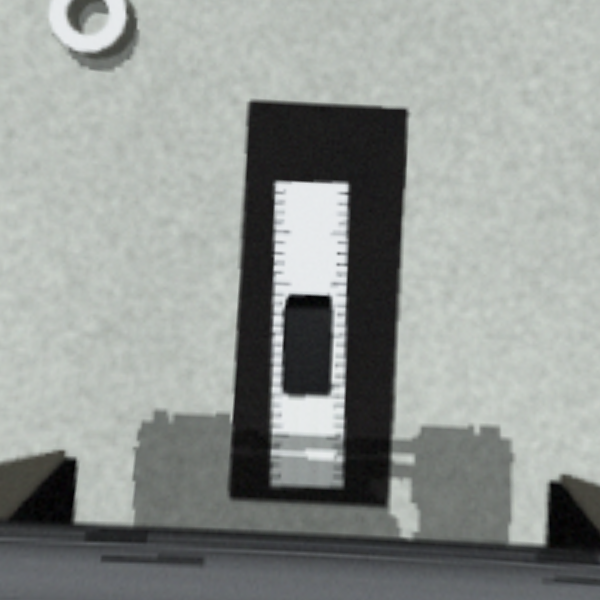

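The rectified mat view shows the mat corners near (249,101), (407,109), (388,505) and (231,496). The rule's ends are at rows 181 and 488 with its grip block centred near col 308, and spacer B is at (88,18).

Run:
```python
from h import *
go((.3832,.2955,.014),1.555)
```

```text
turn [ 0.001  0.    -0.035] shift [-1.2  -0.52 23.65] rows 6
```

Request:
drive_tool(commands=[[[0, 0, -0.035], [-1.2, -0.5, 4], 1], [[0, 0, -0.035], [-1.2, -0.5, 8], 1], [[0, 0, -0.035], [-1.2, -0.5, 12], 1], [[0, 0, -0.035], [-1.2, -0.5, 16], 1], [[0, 0, -0.035], [-1.2, -0.5, 19], 1], [[0, 0, -0.035], [-1.2, -0.5, 21.5], 1], [[0, 0, -0.035], [-1.2, -0.5, 23], 1], [[0, 0, -0.035], [-1.2, -0.5, 23.6], 1], [[0, 0, -0.035], [-1.2, -0.5, 23.6], 0], [[0, 0, -0.035], [-1.2, -0.5, 23.6], -0.4], [[0, 0, -0.035], [-1.2, -0.5, 23.6], -1], [[0, 0, -0.035], [-1.2, -0.5, 23.6], -1], [[0, 0, -0.035], [-1.2, -0.5, 23.6], -1], [[0, 0, -0.035], [-1.2, -0.5, 23.6], -1], [[0, 0, -0.035], [-1.2, -0.5, 23.6], -1], [[0, 0, -0.035], [-1.2, -0.5, 23.6], -1]], newtons=30)

```text
clock: 3.92
position: [0.3828, 0.2969, 0.0149]
ee_rot: [-3.141, 0.022, -0.0]
force: [-0.8, 0.6, 1.0]
width: 0.467
gripper_force: 0.0
```

Run:
```python
from h import *
s=readout.observe(); print(s['width'],s['gripper_force'],s['position'],s['joints'].round(2))
```

```text
0.4673443804384754 0.0 [0.38277552 0.29689433 0.01492649] [-0.51  0.54 -0.34  2.1   0.33  0.56 -2.68]
```

Request:
drive_tool(commands=[[[0, 0, 0], [0, 0, 0], -1], [[0, 0, 0], [0, 0, 0], -1], [[0, 0, 0], [0, 0, 0], -1], [[0, 0, 0], [0, 0, 0], -1], [[0, 0, 0], [0, 0, 0], -1], [[0, 0, 0], [0, 0, 0], -1], [[0, 0, 0], [0, 0, 0], -1], [[0, 0, 0], [0, 0, 0], -1], [[0, 0, 0], [0, 0, -1.5], -1], [[0, 0, 0], [0, 0, -4], -1], [[0, 0, 0], [0, 0, -7], -1], [[0, 0, 0], [0, 0, -9], -1], [[0, 0, 0], [0, 0, -9], -1]])

```text
clock: 5.0
position: [0.3843, 0.2985, 0.1083]
ee_rot: [-3.138, 0.022, -0.007]
force: [0.7, 0.5, -2.2]
width: 0.236
gripper_force: 30.0
```

Run:
```python
from h import *
s=readout.observe(); print(s['width'],s['gripper_force'],s['position'],s['force'],s['joints'].round(2))
a=.065; px=np.array([np.cos(a),np.sin(a),0]); c=np.array([.5667,.009,0])
for d in (.095,): t=c-d*px; t[2]=.10; print(t); go(t,a)
```

```text
0.2356609185062298 29.997185468673706 [0.38426586 0.29847505 0.10825219] [ 0.70808336  0.45822    -2.16675219] [-0.44  0.39 -0.42  2.02  0.23  0.77 -2.58]
[0.47190062 0.00282935 0.1       ]
turn [-6.000e-03 -1.000e-03  1.491e+00] shift [ 9.18 29.44  0.76] rows 12
```

Request:
drive_tool(commands=[[[0, 0, -0.4], [2, 8, 0], -1], [[0, 0, -0.8], [4, 16, 0], -1], [[-0.006, 0, -1.2], [6, 24, 0], -1], [[-0.006, 0, -1.65], [9.2, 29.4, 0.7], -1], [[-0.006, 0, -1.65], [9.2, 29.4, 0.7], -1], [[-0.006, 0, -1.65], [9.2, 29.4, 0.7], -1], [[-0.006, 0, -1.65], [9.2, 29.4, 0.7], -1], [[-0.006, 0, -1.65], [9.2, 29.4, 0.7], -1], [[-0.006, 0, -1.65], [9.2, 29.4, 0.7], -1], [[-0.006, 0, -1.65], [9.2, 29.4, 0.7], -1], [[-0.006, 0, -1.65], [9.2, 29.4, 0.7], -1], [[-0.006, 0, -1.65], [9.2, 29.4, 0.7], -1], [[-0.006, 0, -1.65], [9.2, 29.4, 0.7], -1], [[-0.006, 0, -1.65], [9.2, 29.4, 0.7], -1], [[-0.006, 0, -1.65], [9.2, 29.4, 0.7], -1], [[-0.006, 0, -1.65], [9.2, 29.4, 0.7], -1], [[-0.006, 0, -1.65], [9.2, 29.4, 0.7], -1]])

```text
clock: 6.42
position: [0.4702, 0.0015, 0.0973]
ee_rot: [2.149, 2.285, -0.001]
force: [0.5, 0.3, -1.4]
width: 0.236
gripper_force: 30.0
```

Run:
```python
from h import *
s=readout.observe(); print(s['width'],s['gripper_force'],s['position'],s['force'],s['joints'].round(2))
a=.065; px=np.array([np.cos(a),np.sin(a),0]); c=np.array([.5667,.009,0])
t=c-.095*px; t[2]=.0135; print(t); go(t,a)
im,i=snap('wrist','w3.png'); r=rectify(im,i,.38,.70,-.15,.20,.01); cv2.imwrite('pics/rec3.png',r)
```

```text
0.23594327923113836 29.99717116355896 [0.47018717 0.00147918 0.0972799 ] [ 0.51734715  0.28174373 -1.43429567] [ 0.46  0.46 -0.76  2.05  0.45  0.8  -0.5 ]
[0.47190062 0.00282935 0.0135    ]
turn [ 0.003  0.004 -0.004] shift [0.16 0.15 8.38] rows 3
```

View pics/rec3.png

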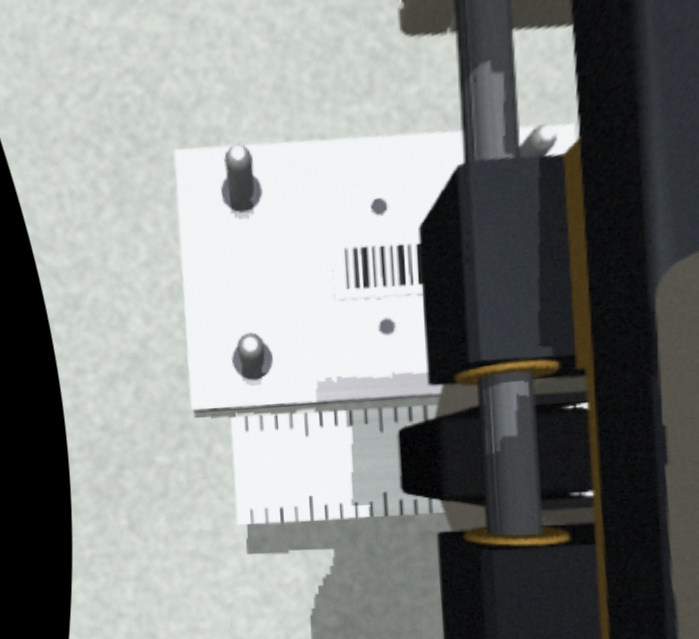

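The rectified view shows the rule level at the near long edge. The plate corners at (176,149) and (193,412) match my pose to 1 mm.

Request:
drive_tool(commands=[[[0.003, 0.004, -0.004], [0.2, 0.1, 3], -1], [[0.003, 0.004, -0.004], [0.2, 0.1, 6], -1], [[0.003, 0.004, -0.004], [0.2, 0.1, 7.5], -1], [[0.003, 0.004, -0.004], [0.2, 0.1, 8.2], -1], [[0.003, 0.004, -0.004], [0.2, 0.1, 8.45], -1], [[0.003, 0.004, -0.004], [0.2, 0.1, 8.45], -1], [[0.003, 0.004, -0.004], [0.2, 0.1, 8.45], -1], [[0.003, 0.004, -0.004], [0.2, 0.1, 8.45], -1]])

```text
clock: 7.13
position: [0.4725, 0.0034, 0.0142]
ee_rot: [2.143, 2.295, 0.003]
force: [0.2, 0.4, -2.0]
width: 0.239
gripper_force: 30.0
```

Run:
```python
from h import *
s=readout.observe(); print(s['width'],s['gripper_force'],s['position'],s['force'])
a=.065; px=np.array([np.cos(a),np.sin(a),0]); c=np.array([.5667,.009,0])
t=c-.083*px; t[2]=.0119; print(t); go(t,a)
```

```text
0.23946927241020835 29.997333884239197 [0.47253509 0.0033906  0.01423155] [ 0.16408849  0.39754331 -1.99426992]
[0.48387528 0.0036088  0.0119    ]
turn [0.003 0.    0.004] shift [-0.06  1.13  0.24] rows 1
```

Request:
drive_tool(commands=[[[0.003, 0, 0.003], [0, 0, 0.2], -1], [[0.003, 0, 0.003], [0, 0.3, 0.25], -1], [[0.003, 0, 0.003], [0, 0.6, 0.25], -1], [[0.003, 0, 0.003], [0, 0.9, 0.25], -1], [[0.003, 0, 0.003], [0, 1.0, 0.25], -1], [[0.003, 0, 0.003], [0, 1.1, 0.25], -1], [[0.003, 0, 0.003], [0, 1.1, 0.25], -1], [[0.003, 0, 0.003], [0, 1.1, 0.25], -1]])

```text
clock: 7.8
position: [0.4788, 0.0034, 0.0114]
ee_rot: [-2.144, -2.291, 0.012]
force: [-15.1, -0.2, 23.9]
width: 0.24
gripper_force: 30.0
```

Request:
drive_tool(commands=[[[0, 0, 0], [0, 0, -0.1], -1], [[0, 0, 0], [0, 0, -0.15], -1], [[0, 0, 0], [0, 0, -0.15], -1], [[0, 0, 0], [0, 0, -0.15], -1]])

```text
clock: 8.13
position: [0.4832, 0.004, 0.0124]
ee_rot: [-2.147, -2.292, 0.002]
force: [0.0, -0.9, -2.0]
width: 0.232
gripper_force: 30.0
```

Run:
```python
from h import *
s=readout.observe(); print(s['width'],s['gripper_force'],s['position'],s['force'])
im,i=snap('wrist','w4.png'); r=rectify(im,i,.38,.70,-.15,.20,.007); cv2.imwrite('pics/rec4.png',cv2.resize(r[300:600,60:480],None,fx=1.8,fy=1.8))
```

```text
0.23151508954826125 29.987305104732513 [0.48320696 0.00397889 0.01235949] [ 0.03665373 -0.86051156 -2.04704381]
```

View pics/rec4.png

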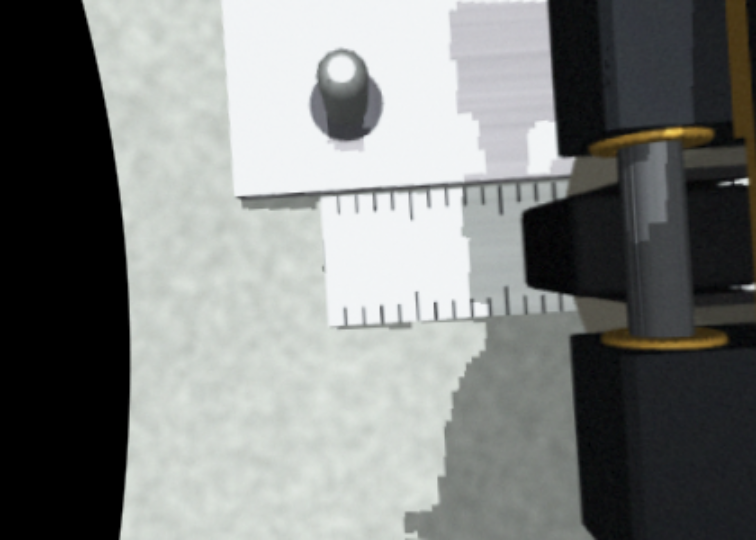

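The rule now sits close along the plate edge with an even, thin gap near row 190. The earlier force was table friction.

Request:
drive_tool(commands=[[[0, 0, 0], [0, 0.1, 0.03], -1], [[0, 0, 0], [0, 0.2, 0.03], -1], [[0, 0, 0], [0, 0.3, 0.03], -1], [[0, 0, 0], [0, 0.35, 0.03], -1], [[0, 0, 0], [0, 0.35, 0.03], -1], [[0, 0, 0], [0, 0.35, 0.03], -1]])

```text
clock: 8.68
position: [0.4846, 0.0041, 0.0116]
ee_rot: [-2.145, -2.291, 0.006]
force: [-5.9, -1.0, 0.5]
width: 0.236
gripper_force: 30.0
```

Request:
drive_tool(commands=[[[0, 0, 0], [0, 0.08, 0], -1], [[0, 0, 0], [0, 0.16, 0], -1], [[0, 0, 0], [0, 0.16, 0], -1], [[0, 0, 0], [0, 0.16, 0], -1], [[0, 0, 0], [0, 0.16, 0], -1]])

```text
clock: 9.1
position: [0.4847, 0.0041, 0.0115]
ee_rot: [-2.143, -2.291, 0.01]
force: [-10.1, 0.1, 6.9]
width: 0.235
gripper_force: 30.0
```

Request:
drive_tool(commands=[[[0, 0, 0], [0, -0.1, 0], -0.1], [[0, 0, 0], [0, -0.25, 0], -0.1], [[0, 0, 0], [0, -0.35, 0], -0.1], [[0, 0, 0], [0, -0.35, 0], -0.1], [[0, 0, 0], [0, -0.35, 0], -0.1], [[0, 0, 0], [0, -0.35, 0], -0.1], [[0, 0, 0], [0, -0.35, 0], -0.1], [[0, 0, 0], [0, -0.35, 0], -0.1], [[0, 0, 0], [0, -0.35, 0], -0.1], [[0, 0, 0], [0, -0.35, 0], -0.1], [[0, 0, 0], [0, -0.35, 0], -0.1], [[0, 0, 0], [0, -0.35, 0], -0.1], [[0, 0, 0], [0, -0.35, 0], -0.1], [[0, 0, 0], [0, -0.35, 0], -0.1]])

```text
clock: 10.27
position: [0.4842, 0.0041, 0.0119]
ee_rot: [-2.146, -2.292, 0.003]
force: [-0.1, -0.1, 1.3]
width: 0.45
gripper_force: 0.0
```

Run:
```python
from h import *
s=readout.observe(); print(s['width'],s['gripper_force'],s['position'],s['force'])
im,i=snap('wrist','w5.png'); r=rectify(im,i,.38,.70,-.15,.20,.007); cv2.imwrite('pics/rec5.png',cv2.resize(r[300:600,60:480],None,fx=1.8,fy=1.8))
```

```text
0.45026298169676804 0.0 [0.48424511 0.00413916 0.01192755] [-0.09782326 -0.13340844  1.31710439]
```

View pics/rec5.png

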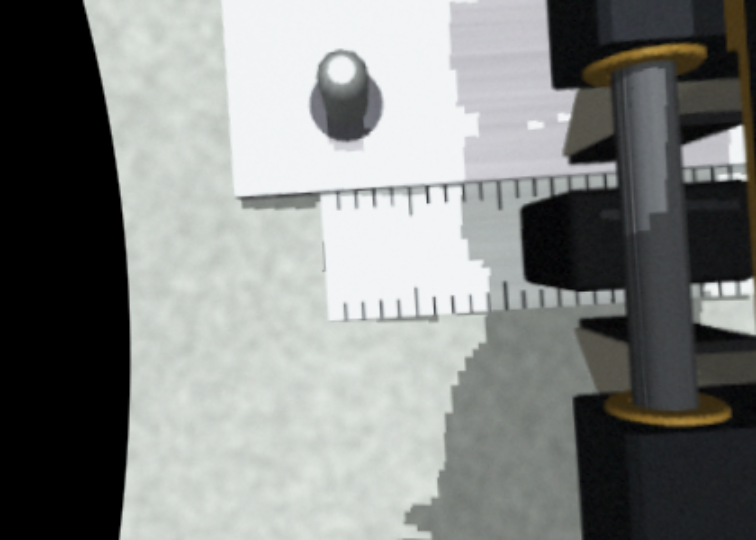

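The zoom shows the rule with no visible gap along the plate edge near row 190, and the fingers are clear of the block. I'll regrip and go to the short end.

Request:
drive_tool(commands=[[[0, 0, 0], [0, 0, 0], -1], [[0, 0, 0], [0, 0, 0], -1], [[0, 0, 0], [0, 0, 0], -1], [[0, 0, 0], [0, 0, 0], -1], [[0, 0, 0], [0, 0, 0], -1], [[0, 0, 0], [0, 0, 0], -1], [[0, 0, 0], [0, 0, 0], -1], [[0, 0, 0], [0, 0, 0], -1], [[0, 0, 0], [0, -0.4, 0], -1], [[0, 0, 0], [0, -0.8, -0.5], -1], [[0, 0, 0], [0, -0.8, -2], -1], [[0, 0, 0], [0, -0.8, -4.5], -1], [[0, 0, 0], [0, -0.8, -7], -1], [[0, 0, 0], [0, -0.8, -7], -1], [[0, 0, 0], [0, -0.8, -7], -1]])

```text
clock: 11.57
position: [0.4768, 0.0034, 0.083]
ee_rot: [2.147, 2.293, -0.001]
force: [0.7, 0.1, -2.8]
width: 0.239
gripper_force: 30.0
```

Run:
```python
from h import *
s=readout.observe(); print(s['width'],s['gripper_force'],s['position'],s['force'],s['joints'].round(2))
a=.065; px=np.array([np.cos(a),np.sin(a),0]); py=np.array([-np.sin(a),np.cos(a),0]); c=np.array([.5667,.009,0])+.0008*px
t=c+.130*py; t[2]=.09; print(t); go(t,a+np.pi/2)
```

```text
0.23937771139560596 29.99613046646118 [0.47675015 0.00342879 0.08295071] [ 0.68240649  0.07913312 -2.75117221] [ 0.45  0.49 -0.74  2.04  0.47  0.78 -0.52]
[0.55905426 0.13877744 0.09      ]
turn [-1.00e-03  0.00e+00 -1.57e+00] shift [12.97  9.1  -0.71] rows 13
```

Request:
drive_tool(commands=[[[0, 0, -0.3], [3, 2, -0.7], -1], [[0, 0, -0.8], [6, 4, -0.7], -1], [[0, 0, -1.57], [13, 9.1, -0.7], -1], [[0, 0, -1.57], [13, 9.1, -0.7], -1], [[0, 0, -1.57], [13, 9.1, -0.7], -1], [[0, 0, -1.57], [13, 9.1, -0.7], -1], [[0, 0, -1.57], [13, 9.1, -0.7], -1], [[0, 0, -1.57], [13, 9.1, -0.7], -1], [[0, 0, -1.57], [13, 9.1, -0.7], -1], [[0, 0, -1.57], [13, 9.1, -0.7], -1], [[0, 0, -1.57], [13, 9.1, -0.7], -1], [[0, 0, -1.57], [13, 9.1, -0.7], -1], [[0, 0, -1.57], [13, 9.1, -0.7], -1], [[0, 0, -1.57], [13, 9.1, -0.7], -1], [[0, 0, -1.57], [13, 9.1, -0.7], -1], [[0, 0, -1.57], [13, 9.1, -0.7], -1]])

```text
clock: 12.9
position: [0.5582, 0.1392, 0.0879]
ee_rot: [0.098, -3.137, 0.001]
force: [-0.0, -0.0, -1.3]
width: 0.237
gripper_force: 30.0
```

Run:
```python
from h import *
s=readout.observe(); print(s['width'],s['gripper_force'],s['position'],s['force'],s['joints'].round(2))
a=.065; px=np.array([np.cos(a),np.sin(a),0]); py=np.array([-np.sin(a),np.cos(a),0]); c=np.array([.5667,.009,0])+.0008*px
t=c+.128*py; t[2]=.0135; print(t); go(t,a+np.pi/2); t=c+.118*py; t[2]=.0124; go(t,a+np.pi/2)
print(toolshift(-py))
```

```text
0.23655499702115038 29.99620109796524 [0.55815933 0.13916252 0.08794774] [-0.0072703  -0.03801816 -1.27566457] [ 0.35  0.77 -1.08  1.79  0.77  1.08  0.62]
[0.55918417 0.13678166 0.0135    ]
turn [-0.    -0.004 -0.002] shift [-0.11 -0.24  7.44] rows 2
turn [-0.    -0.004 -0.002] shift [-0.12 -1.24  7.55] rows 2
[-2.3e-01 -1.0e+02  3.0e-02]
```

Request:
drive_tool(commands=[[[0, -0.004, 0], [-0.1, -0.2, 3], -1], [[0, -0.004, 0], [-0.1, -0.2, 5.5], -1], [[0, -0.004, 0], [-0.1, -0.2, 7], -1], [[0, -0.004, 0], [-0.1, -0.2, 7.4], -1], [[0, -0.004, 0], [-0.1, -0.2, 7.45], -1], [[0, -0.004, 0], [-0.1, -0.2, 7.45], -1], [[0, -0.004, 0], [-0.1, -0.4, 7.45], -1], [[0, -0.004, 0], [-0.1, -0.7, 7.45], -1], [[0, -0.004, 0], [-0.1, -1.0, 7.45], -1], [[0, -0.004, 0], [-0.1, -1.1, 7.45], -1], [[0, -0.004, 0], [-0.1, -1.1, 7.45], -1], [[0, -0.004, 0], [-0.1, -1.1, 7.45], -1]])

```text
clock: 13.9
position: [0.5604, 0.1282, 0.0144]
ee_rot: [-0.102, 3.138, 0.0]
force: [-0.8, 0.6, -2.4]
width: 0.236
gripper_force: 30.0
```

Run:
```python
from h import *
s=readout.observe(); print(s['width'],s['position'],s['force'],s['joints'].round(2))
a=.065; px=np.array([np.cos(a),np.sin(a),0]); py=np.array([-np.sin(a),np.cos(a),0]); c=np.array([.5667,.009,0])+.0008*px
d=s['position']-c; print('plate xy',d@px,d@py); t=c+.118*py; t[2]=.0124; go(t,a+np.pi/2)
```

```text
0.23632964266610781 [0.56036665 0.12820638 0.01442847] [-0.81470472  0.61899172 -2.36417911] [ 0.33  0.85 -1.    1.84  0.88  0.96  0.56]
plate xy 0.0006229891156926591 0.11936602231518538
turn [ 0.     0.002 -0.   ] shift [ 0.06 -0.14  0.2 ] rows 1
```

Request:
drive_tool(commands=[[[0, 0, 0], [0, 0, 0.12], -1], [[0, 0, 0], [0, 0, 0.22], -1], [[0, 0, 0], [0, -0.15, 0.22], -1], [[0, 0, 0], [0, -0.3, 0.22], -1], [[0, 0, 0], [0, -0.45, 0.22], -1], [[0, 0, 0], [0, -0.45, 0.22], -1], [[0, 0, 0], [0, -0.45, 0.22], -1], [[0, 0, 0], [0, -0.45, 0.22], -1]])

```text
clock: 14.57
position: [0.5603, 0.1275, 0.0122]
ee_rot: [-0.105, 3.138, 0.009]
force: [-0.2, 10.3, -6.2]
width: 0.239
gripper_force: 30.0
```

Request:
drive_tool(commands=[[[0, 0, 0], [0, 0.15, 0.08], -1], [[0, 0, 0], [0, 0.15, 0.08], -1], [[0, 0, 0], [0, 0, 0.08], -1], [[0, 0, 0], [0, 0, 0.08], -1], [[0, 0, 0], [0, 0, 0.08], -1]])

```text
clock: 14.98
position: [0.5603, 0.1275, 0.0121]
ee_rot: [-0.106, 3.137, 0.009]
force: [-1.0, 9.2, 0.8]
width: 0.237
gripper_force: 30.0
```

Now release.

Request:
drive_tool(commands=[[[0, 0, 0], [0, 0.1, 0], -0.1], [[0, 0, 0], [0, 0.25, 0], -0.1], [[0, 0, 0], [0, 0.35, 0], -0.1], [[0, 0, 0], [0, 0.35, 0], -0.1], [[0, 0, 0], [0, 0.35, 0], -0.1], [[0, 0, 0], [0, 0.35, 0], -0.1], [[0, 0, 0], [0, 0.35, 0], -0.1], [[0, 0, 0], [0, 0.35, 0], -0.1], [[0, 0, 0], [0, 0.35, 0], -0.1], [[0, 0, 0], [0, 0.35, 0], -0.1], [[0, 0, 0], [0, 0.35, 0], -0.1], [[0, 0, 0], [0, 0.35, 0], -0.1], [[0, 0, 0], [0, 0.35, 0], -0.1]])

```text
clock: 16.07
position: [0.5603, 0.1275, 0.0112]
ee_rot: [-0.102, 3.138, 0.0]
force: [0.2, -0.0, -0.4]
width: 0.45
gripper_force: 0.0
```

Run:
```python
from h import *
s=readout.observe(); print(s['width'],s['gripper_force'],s['position'],s['force'])
im,i=snap('wrist','w6.png'); r=rectify(im,i,.43,.68,-.1,.22,.007); cv2.imwrite('pics/rec6.png',r)
```

```text
0.4496795241656748 0.0 [0.56031765 0.12746182 0.01124215] [ 0.2386792  -0.04300502 -0.36014605]
```

View pics/rec6.png

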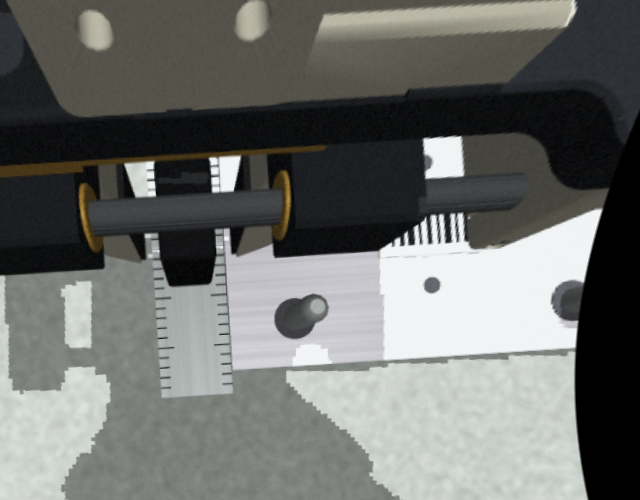

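The view shows the rule's right edge in contact with the plate's short end (col 225–232), and the fingers are clear. Next the rule goes back to the mat.

Run:
```python
from h import *
go((.398,.291,.09),np.pi/2-.052)
go((.398,.291,.016),np.pi/2-.052)
```

```text
turn [0.    0.002 0.117] shift [15.12 17.38 -7.9 ] rows 6
turn [0.    0.002 0.117] shift [15.13 17.38 -0.5 ] rows 6
```

Request:
drive_tool(commands=[[[0, 0, 0], [0, 0, 0], -1], [[0, 0, 0], [0, 0, 0], -1], [[0, 0, 0], [0, 0, 0], -1], [[0, 0, 0], [0, 0, 0], -1], [[0, 0, 0], [0, 0, 0], -1], [[0, 0, 0], [0, 0, 0], -1], [[0, 0, 0], [0, 0, 0], -1], [[0, 0, 0], [0, 0.8, -0.4], -1], [[0, 0, 0], [0, 1, -3], -1], [[0, 0, 0], [0.5, 2, -6], -1], [[0, 0, 0.05], [3, 5, -8], -1], [[0, 0, 0.117], [6, 8, -8], -1], [[0, 0, 0.117], [9, 11, -8], -1], [[0, 0, 0.117], [12, 14, -8], -1], [[0, 0, 0.117], [15.1, 17.4, -8], -1], [[0, 0, 0.117], [15.1, 17.4, -8], -1], [[0, 0, 0.117], [15.1, 17.4, -8], -1], [[0, 0, 0.117], [15.1, 17.4, -8], -1]])

```text
clock: 17.62
position: [0.3977, 0.2918, 0.0912]
ee_rot: [0.078, 3.138, -0.001]
force: [-0.2, 0.1, -2.0]
width: 0.235
gripper_force: 30.0
```

Run:
```python
from h import *
s=readout.observe(); print(s['width'],s['position'],s['force'],s['joints'].round(2))
go((.398,.291,.0155),np.pi/2-.052)
```

```text
0.23503610799227925 [0.39765641 0.29179093 0.09124384] [-0.15758989  0.14219183 -2.00816977] [ 0.03  0.64 -1.09  1.99  0.71  0.95  0.1 ]
turn [-0.     0.002  0.003] shift [-0.02 -0.07  7.57] rows 2
```

Request:
drive_tool(commands=[[[0, 0, 0], [0, -0.1, 3], -1], [[0, 0, 0], [0, -0.1, 5.5], -1], [[0, 0, 0], [0, -0.1, 7], -1], [[0, 0, 0], [0, -0.1, 7.5], -1], [[0, 0, 0], [0, -0.1, 7.7], -1], [[0, 0, 0], [0, -0.1, 7.7], -1], [[0, 0, 0], [0, -0.1, 7.7], -0.1], [[0, 0, 0], [0, -0.1, 7.7], 0], [[0, 0, 0], [0, -0.1, 7.7], 0.2], [[0, 0, 0], [0, -0.1, 7.7], 0.2], [[0, 0, 0], [0, -0.1, 7.7], 0.2], [[0, 0, 0], [0, -0.1, 7.7], 0.2], [[0, 0, 0], [0, -0.1, 7.7], 0.2], [[0, 0, 0], [0, -0.1, 4], 0.2], [[0, 0, 0], [0, -0.1, 0], 0.2], [[0, 0, 0], [0, -0.1, -4], 0.2], [[0, 0, 0], [0, -0.1, -8], 0.2], [[0, 0, 0], [0, -0.1, -12], 0.2], [[0, 0, 0], [0, -0.1, -12], 0.2]])

```text
clock: 19.2
position: [0.3992, 0.2937, 0.2179]
ee_rot: [0.08, 3.132, 0.01]
force: [1.6, 1.4, 1.7]
width: 0.598
gripper_force: 0.0
```

Run:
```python
from h import *
s=readout.observe(); print(s['width'],s['position'],s['joints'].round(2))
im,i=snap('top','top2.png')
go((.475,.41,.22),np.pi/2-.05)
im,i=snap('wrist','w7.png');r=rectify(im,i,.25,.6,.15,.5,.008); cv2.imwrite('pics/rec7.png',r)
g=cv2.cvtColor(r,cv2.COLOR_BGR2GRAY); rectblobs(g<45,.6,.5,.0005,3000,'dark'); rectblobs(g>190,.6,.5,.0005,3000,'white')
# compare top images
a=cv2.imread('pics/top1.png').astype(int); d=np.abs(a-im*0) if False else None
```

```text
0.5983302192582349 [0.39920902 0.29374077 0.2179226 ] [ 0.14  0.49 -1.21  1.84  0.51  1.16  0.28]
turn [ 0.004  0.007 -0.002] shift [-6.97 12.16 -0.42] rows 4
dark A mm2 7003 cen [0.5876 0.2871] rectc [0.563  0.3255] L [0.074 0.349] ang -1.571
dark A mm2 8188 cen [0.5228 0.4613] rectc [0.5243 0.4556] L [0.093 0.117] ang -0.039
dark A mm2 10369 cen [0.4081 0.2921] rectc [0.3979 0.2922] L [0.1978 0.2724] ang 1.517
white A mm2 6027 cen [0.5544 0.2841] rectc [0.5537 0.2837] L [0.0382 0.1728] ang 1.516
white A mm2 33493 cen [0.3669 0.4205] rectc [0.373  0.4133] L [0.1735 0.244 ] ang 0.0
white A mm2 16621 cen [0.3751 0.195 ] rectc [0.3703 0.2018] L [0.1015 0.2385] ang -0.0
white A mm2 3365 cen [0.4045 0.2874] rectc [0.3966 0.2883] L [0.0359 0.1489] ang -0.054h.py:58: RuntimeWarning: divide by zero encountered in scalar divide
  print(lab,'A mm2',round(st[k,4]*res*res*1e6),'cen',f(c[k]).round(4),'rectc',np.mean(b,0).round(4),'L',(np.sort(rc[1])*res).round(4),'ang',round(float(np.arctan(e[1]/e[0])),3))
```

View pics/top2.png

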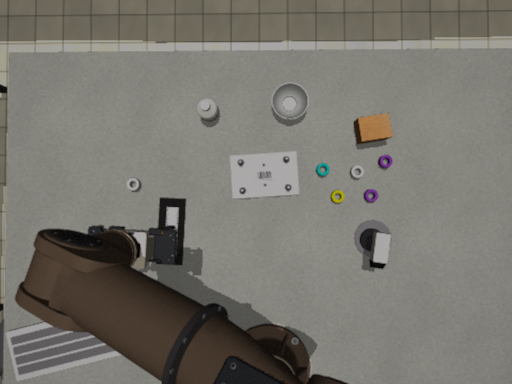

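View pics/rec7.png

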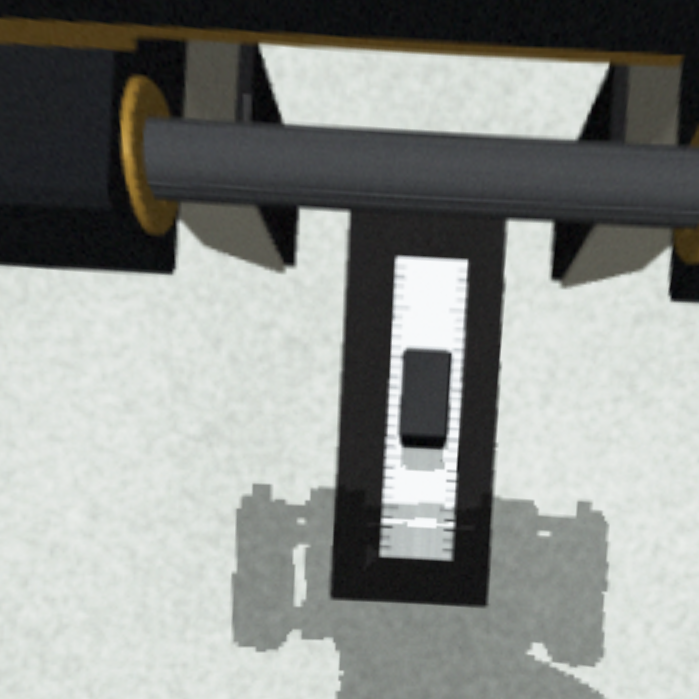

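The top view shows both white spacers still at (133,184) and (357,172), with the scanner, bottle, dish and carton unmoved. The rectified view shows the rule centred on the mat, with ends at rows 257 and 560. Next is the left spacer.

Run:
```python
from h import *
go((.5375,.401,.15),np.pi/2+.065)
```

```text
turn [ 0.001  0.005 -0.117] shift [-13.27  11.73   6.33] rows 5
```

Request:
drive_tool(commands=[[[0, 0.004, -0.117], [-4, 4, 2], 1], [[0, 0.004, -0.117], [-8, 8, 4], 1], [[0, 0.004, -0.117], [-13.3, 11.7, 6.3], 1], [[0, 0.004, -0.117], [-13.3, 11.7, 6.3], 1], [[0, 0.004, -0.117], [-13.3, 11.7, 6.3], 1], [[0, 0.004, -0.117], [-13.3, 11.7, 6.3], 1], [[0, 0.004, -0.117], [-13.3, 11.7, 6.3], 1], [[0, 0.004, -0.117], [-13.3, 11.7, 6.3], 1], [[0, 0.004, -0.117], [-13.3, 11.7, 6.3], 1]])

```text
clock: 20.05
position: [0.5359, 0.3998, 0.1482]
ee_rot: [0.104, -3.137, 0.001]
force: [-0.6, 0.3, -0.6]
width: 0.999
gripper_force: 0.0
```

Run:
```python
from h import *
s=readout.observe(); print(s['width'],s['position'],s['joints'].round(2))
im,i=snap('wrist','w8.png');r=rectify(im,i,.49,.59,.35,.45,.022); cv2.imwrite('pics/rec8.png',r)
g=cv2.cvtColor(r,cv2.COLOR_BGR2GRAY); print(np.percentile(g,[5,50,95]))
m=cv2.morphologyEx((g>225).astype(np.uint8),cv2.MORPH_OPEN,np.ones((3,3))); rectblobs(m,.59,.45,.0005,500,'white')
print(cv2.HoughCircles(cv2.medianBlur(g,5),cv2.HOUGH_GRADIENT,1.5,100,param1=80,param2=15,minRadius=33,maxRadius=44))
go((.5375,.401,.004),np.pi/2+.065)
```

```text
0.998913378305488 [0.53590223 0.39975448 0.1482152 ] [-0.14  0.8  -1.04  1.49  0.7   1.26  0.38]
[120. 202. 238.]
white A mm2 646 cen [0.5399 0.4008] rectc [0.5398 0.4007] L [0.0355 0.0355] ang -1.571
[[[ 98.25 104.25  39.75]]]
turn [-0.    -0.002  0.001] shift [-0.17  0.12 14.46] rows 4h.py:58: RuntimeWarning: divide by zero encountered in scalar divide
  print(lab,'A mm2',round(st[k,4]*res*res*1e6),'cen',f(c[k]).round(4),'rectc',np.mean(b,0).round(4),'L',(np.sort(rc[1])*res).round(4),'ang',round(float(np.arctan(e[1]/e[0])),3))
```

Request:
drive_tool(commands=[[[0, 0, 0], [-0.3, 0.1, 4], 1], [[0, 0, 0], [-0.3, 0.1, 8], 1], [[0, 0, 0], [-0.3, 0.1, 11], 1], [[0, 0, 0], [-0.3, 0.1, 13.5], 1], [[0, 0, 0], [-0.3, 0.1, 14.4], 1], [[0, 0, 0], [-0.3, 0.1, 14.4], 0.2], [[0, 0, 0], [-0.3, 0.1, 14.4], -1], [[0, 0, 0], [-0.3, 0.1, 14.4], -1], [[0, 0, 0], [-0.3, 0.1, 14.4], -1], [[0, 0, 0], [-0.3, 0.1, 14.4], -1], [[0, 0, 0], [-0.3, 0.1, 14.4], -1], [[0, 0, 0], [-0.3, 0.1, 14.4], -1], [[0, 0, 0], [-0.3, 0.1, 14.4], -1], [[0, 0, 0], [-0.3, 0.1, 14.4], -1], [[0, 0, 0], [-0.3, 0.1, 14.4], -1], [[0, 0, 0], [-0.3, 0.1, 14.4], -1], [[0, 0, 0], [-0.3, 0.1, 14.4], -1], [[0, 0, 0], [-0.3, 0.1, 14.4], -1]], newtons=15)

```text
clock: 21.6
position: [0.5395, 0.4014, 0.0043]
ee_rot: [0.102, -3.138, -0.0]
force: [0.1, 0.0, 1.7]
width: 0.401
gripper_force: 15.0
```

Run:
```python
from h import *
s=readout.observe(); print(s['width']*92,s['gripper_force'],s['position'],s['force'])
go((.5211,.0749,.075),np.pi/2+.065)
```

```text
36.87678969739149 15.000136555172503 [0.53953127 0.40138946 0.00429413] [0.11015759 0.01256783 1.70600719]
turn [ 0.    -0.002  0.   ] shift [  3.98 -32.46  -7.07] rows 9
```

Request:
drive_tool(commands=[[[0, 0, 0], [0, 0, -4], -1], [[0, 0, 0], [0, 0, -7], -1], [[0, 0, 0], [1, -4, -7], -1], [[0, 0, 0], [2, -8, -7], -1], [[0, 0, 0], [2, -12, -7], -1], [[0, 0, 0], [2, -16, -7], -1], [[0, 0, 0], [3, -20, -7], -1], [[0, 0, 0], [3, -24, -7], -1], [[0, 0, 0], [4, -28, -7], -1], [[0, 0, 0], [4, -31, -7], -1], [[0, 0, 0], [4, -32.5, -7], -1], [[0, 0, 0], [4, -32.5, -7], -1], [[0, 0, 0], [4, -32.5, -7], -1]])

```text
clock: 22.68
position: [0.521, 0.0736, 0.0741]
ee_rot: [0.099, -3.138, -0.0]
force: [-0.7, 1.0, 0.0]
width: 0.405
gripper_force: 15.0
```

Run:
```python
from h import *
s=readout.observe(); print(s['width']*92,s['gripper_force'],s['position'])
im,i=snap('wrist','w9.png');
for n,X in [('stud1',(.5211,.0749,.04)),('stud3',(.6049,.0803,.04)),('stud0',(.5299,-.0609,.04)),('spacertop',s['position']+[0,0,.018])]:
    p=proj('wrist',X,i); print(n,p.round(1)); cv2.circle(im,tuple(int(v) for v in p),3,(0,0,255),1)
cv2.imwrite('pics/w9m.png',im)
go((.5211,.0749,.013),np.pi/2+.065)
```

```text
37.24317013298092 14.999993657693267 [0.52096164 0.0735518  0.07414969]
stud1 [261.8 213.3]
stud3 [261.4 311.9]
stud0 [ 85.4 210.8]
spacertop [260.4 245.2]
turn [ 0.001 -0.002 -0.   ] shift [-0.03 -0.02  6.14] rows 2
```

View pics/w9m.png

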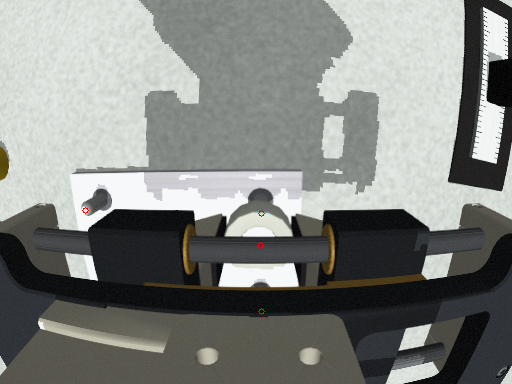

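The annotated view shows the stud0 tip seen at about (88,209), against (85,211) predicted. The held spacer is centred near col 259, just above the stud at (260,195). Alignment is good, so I'll descend.

Request:
drive_tool(commands=[[[0, 0, 0], [0, 0.1, 1.5], -1], [[0, 0, 0], [0, 0.1, 2.5], -1], [[0, 0, 0], [0, 0.1, 3.3], -1], [[0, 0, 0], [0, 0.1, 4], -1], [[0, 0, 0], [0, 0.1, 4.6], -1], [[0, 0, 0], [0, 0.1, 5.2], -1], [[0, 0, 0], [0, 0.1, 5.7], -1], [[0, 0, 0], [0, 0.1, 6], -1], [[0, 0, 0], [0, 0.1, 6], -1], [[0, 0, 0], [0, 0.1, 6], -1]])

```text
clock: 23.57
position: [0.5208, 0.0755, 0.0142]
ee_rot: [0.102, -3.138, -0.0]
force: [-0.4, 0.3, -0.2]
width: 0.4
gripper_force: 15.0
```

Request:
drive_tool(commands=[[[0, 0, 0], [0, 0, 0], 0.2], [[0, 0, 0], [0, 0, 0], 0.3], [[0, 0, 0], [0, 0, 0], 0.3], [[0, 0, 0], [0, 0, 0], 0.3], [[0, 0, 0], [0, 0, 0], 0.3], [[0, 0, 0], [0, 0, -4], 0.3], [[0, 0, 0], [0, 0, -8], 0.3], [[0, 0, 0], [0, 0, -12], 0.3], [[0, 0, 0], [0, 0, -16], 0.3], [[0, 0, 0], [0, 0, -18], 0.3], [[0, 0, 0], [0, 0, -18], 0.3], [[0, 0, 0], [0, 0, -18], 0.3]])

```text
clock: 24.57
position: [0.5217, 0.0754, 0.1953]
ee_rot: [-0.101, 3.14, -0.0]
force: [-0.1, -0.4, -0.9]
width: 0.653
gripper_force: 0.0
```

Run:
```python
from h import *
s=readout.observe(); print(s['width']*92,s['position'],s['joints'].round(2))
im,i=snap('wrist','w10.png');r=rectify(im,i,.45,.65,-.1,.15,.032); cv2.imwrite('pics/rec10.png',cv2.resize(r,None,fx=1.4,fy=1.4))
go((.574,-.265,.15),np.pi/2+.065)
```

```text
60.11814108305057 [0.52171015 0.07542661 0.19527422] [ 0.57  0.59 -1.19  1.79  0.59  1.18  0.83]
turn [-0.001 -0.002 -0.   ] shift [ -3.1  -34.27   4.41] rows 9
```

View pics/rec10.png

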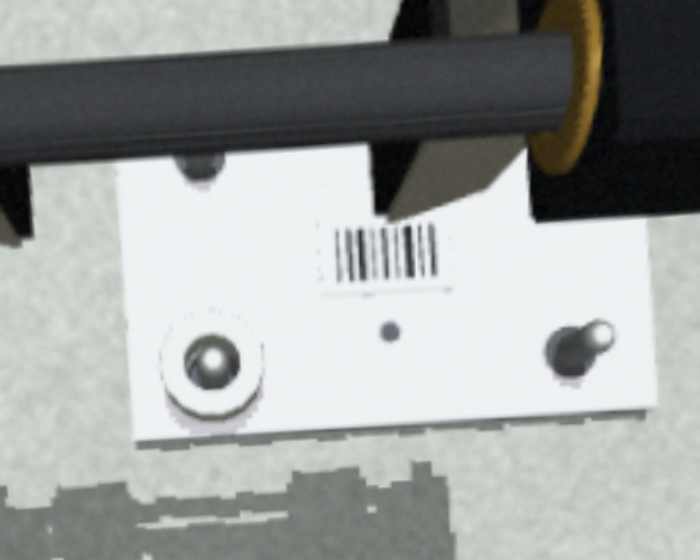

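The view shows the first spacer fully seated around its stud at (212,362), and the free stud0 tip at (600,335). Now the second spacer.

Request:
drive_tool(commands=[[[0, 0, 0], [-1, -8, 0], 0.3], [[0, 0, 0], [-2, -16, 1], 0.3], [[0, 0, 0], [-3.1, -26, 2], 0.3], [[0, 0, 0], [-3.1, -34.3, 4.4], 0.3], [[0, 0, 0], [-3.1, -34.3, 4.4], 0.3], [[0, 0, 0], [-3.1, -34.3, 4.4], 0.3], [[0, 0, 0], [-3.1, -34.3, 4.4], 0.3], [[0, 0, 0], [-3.1, -34.3, 4.4], 0.3], [[0, 0, 0], [-3.1, -34.3, 4.4], 0.3], [[0, 0, 0], [-3.1, -34.3, 4.4], 0.3], [[0, 0, 0], [-3.1, -34.3, 4.4], 0.3], [[0, 0, 0], [-3.1, -34.3, 4.4], 0.3], [[0, 0, 0], [-3.1, -34.3, 4.4], 0.3]])

```text
clock: 25.7
position: [0.5743, -0.2627, 0.1499]
ee_rot: [0.107, -3.137, -0.001]
force: [-0.4, 0.8, 0.7]
width: 0.65
gripper_force: 0.0
```

Run:
```python
from h import *
s=readout.observe(); print(s['width']*92,s['position'],s['joints'].round(2))
im,i=snap('wrist','w11.png');r=rectify(im,i,.52,.62,-.32,-.22,.022); cv2.imwrite('pics/rec11.png',r)
r=cv2.GaussianBlur(r,(3,3),0);g=cv2.cvtColor(r,cv2.COLOR_BGR2GRAY);hs=cv2.cvtColor(r,cv2.COLOR_BGR2HSV)[...,1]
m=cv2.morphologyEx(((g>225)&(hs<30)).astype(np.uint8),cv2.MORPH_OPEN,np.ones((3,3))); rectblobs(m,.62,-.22,.0005,500,'white')
print(cv2.HoughCircles(cv2.medianBlur(g,5),cv2.HOUGH_GRADIENT,1.5,100,param1=80,param2=15,minRadius=33,maxRadius=44))
go((.574,-.265,.004),np.pi/2+.065)
```

```text
59.84393117813643 [ 0.57427664 -0.2627333   0.14994723] [ 1.    0.78 -1.11  1.58  0.73  1.25  1.39]
white A mm2 694 cen [ 0.5763 -0.2661] rectc [ 0.576 -0.266] L [0.036 0.036] ang -1.571
[[[90.75 92.25 39.6 ]]]
turn [ 0.001 -0.002  0.003] shift [ 1.000e-02 -2.100e-01  1.462e+01] rows 4h.py:58: RuntimeWarning: divide by zero encountered in scalar divide
  print(lab,'A mm2',round(st[k,4]*res*res*1e6),'cen',f(c[k]).round(4),'rectc',np.mean(b,0).round(4),'L',(np.sort(rc[1])*res).round(4),'ang',round(float(np.arctan(e[1]/e[0])),3))
```

Request:
drive_tool(commands=[[[0, 0, 0.003], [-0.1, -0.3, 4], 0.3], [[0, 0, 0.003], [-0.1, -0.3, 8], 0.3], [[0, 0, 0.003], [-0.1, -0.3, 11], 0.3], [[0, 0, 0.003], [-0.1, -0.3, 13.5], 0.3], [[0, 0, 0.003], [-0.1, -0.3, 14.6], 0.3], [[0, 0, 0.003], [-0.1, -0.3, 14.6], 0.2], [[0, 0, 0.003], [-0.1, -0.3, 14.6], -1], [[0, 0, 0.003], [-0.1, -0.3, 14.6], -1], [[0, 0, 0.003], [-0.1, -0.3, 14.6], -1], [[0, 0, 0.003], [-0.1, -0.3, 14.6], -1], [[0, 0, 0.003], [-0.1, -0.3, 14.6], -1], [[0, 0, 0.003], [-0.1, -0.3, 14.6], -1], [[0, 0, 0.003], [-0.1, -0.3, 14.6], -1], [[0, 0, 0.003], [-0.1, -0.3, 14.6], -1], [[0, 0, 0.003], [-0.1, -0.3, 14.6], -1], [[0, 0, 0.003], [-0.1, -0.3, 14.6], -1]], newtons=15)

```text
clock: 27.08
position: [0.5759, -0.2677, 0.0053]
ee_rot: [0.098, -3.139, 0.0]
force: [-0.5, 0.9, 6.0]
width: 0.4
gripper_force: 15.0
```

Run:
```python
from h import *
s=readout.observe(); print(s['width']*92,s['gripper_force'],s['position'],s['force'])
go((.5295,-.0605,.075),np.pi/2+.065)
```

```text
36.7588938121068 15.000504017807543 [ 0.57587641 -0.26767604  0.00532995] [-0.5143517   0.91753688  6.00661439]
turn [-0.    -0.001 -0.003] shift [ 3.35 20.96 -6.97] rows 6
```

Request:
drive_tool(commands=[[[0, 0, 0], [0, 0, -4], -1], [[0, 0, 0], [0, 0, -7], -1], [[0, 0, 0], [1, 4, -7], -1], [[0, 0, 0], [2, 8, -7], -1], [[0, 0, 0], [2, 12, -7], -1], [[0, 0, 0], [3, 16, -7], -1], [[0, 0, 0], [3.3, 19, -7], -1], [[0, 0, 0], [3.3, 21, -7], -1], [[0, 0, 0], [3.3, 21, -7], -1], [[0, 0, 0], [3.3, 21, -7], -1], [[0, 0, 0], [3.3, 21, -7], -1]])

```text
clock: 28.0
position: [0.5295, -0.0612, 0.0742]
ee_rot: [0.097, -3.138, 0.001]
force: [0.3, 0.3, -0.8]
width: 0.397
gripper_force: 15.0
```

Run:
```python
from h import *
s=readout.observe(); print(s['width']*92,s['gripper_force'],s['position'],s['force'])
go((.530,-.0608,.0145),np.pi/2+.065)
```

```text
36.53289546947335 14.999841728713363 [ 0.52949299 -0.06117801  0.07421265] [ 0.26255289  0.33637039 -0.79245445]
turn [-0.001 -0.002 -0.003] shift [-0.07  0.04  5.97] rows 2
```

Request:
drive_tool(commands=[[[0, 0, 0], [-0.1, 0, 1.5], -1], [[0, 0, 0], [-0.1, 0, 2.5], -1], [[0, 0, 0], [-0.1, 0, 3.3], -1], [[0, 0, 0], [-0.1, 0, 4], -1], [[0, 0, 0], [-0.1, 0, 4.6], -1], [[0, 0, 0], [-0.1, 0, 5.2], -1], [[0, 0, 0], [-0.1, 0, 5.7], -1], [[0, 0, 0], [-0.1, 0, 5.9], -1], [[0, 0, 0], [-0.1, 0, 5.9], -1], [[0, 0, 0], [-0.1, 0, 5.9], -1]])

```text
clock: 28.83
position: [0.5303, -0.06, 0.0153]
ee_rot: [0.098, -3.138, -0.0]
force: [0.4, -0.0, -0.5]
width: 0.398
gripper_force: 15.0
```

Request:
drive_tool(commands=[[[0, 0, 0], [0, 0, 0], 0.2], [[0, 0, 0], [0, 0, 0], 0.3], [[0, 0, 0], [0, 0, 0], 0.3], [[0, 0, 0], [0, 0, 0], 0.3], [[0, 0, 0], [0, 0, 0], 0.3], [[0, 0, 0], [0, 0, -4], 0.3], [[0, 0, 0], [0, 0, -8], 0.3], [[0, 0, 0], [0, 0, -12], 0.3], [[0, 0, 0], [0, 0, -16], 1], [[0, 0, 0], [0, 0, -20], 1], [[0, 0, 0], [0, 0, -24], 1], [[0, 0, 0], [0, 0, -28], 1], [[0, 0, 0], [0, 0, -28], 1], [[0, 0, 0], [0, 0, -28], 1]])

```text
clock: 30.0
position: [0.5319, -0.0597, 0.2976]
ee_rot: [-0.097, 3.138, -0.002]
force: [-0.1, 0.3, 0.2]
width: 0.99
gripper_force: 0.0
```

Run:
```python
from h import *
s=readout.observe(); print(s['position'],s['joints'].round(2))
im,i=snap('wrist','w12.png');r=rectify(im,i,.25,.65,-.42,.15,.10,.0008); cv2.imwrite('pics/rec12.png',r)
r2=rectify(im,i,.47,.58,-.11,.13,.032);cv2.imwrite('pics/rec12b.png',r2)
for n,X in [('stud1',(.5211,.0749,.032)),('stud0',(.5299,-.0609,.032))]:
    g=cv2.medianBlur(cv2.cvtColor(rectify(im,i,X[0]-.03,X[0]+.03,X[1]-.03,X[1]+.03,.032,.00025),cv2.COLOR_BGR2GRAY),5)
    c=cv2.HoughCircles(g,cv2.HOUGH_GRADIENT,1.5,300,param1=60,param2=15,minRadius=34,maxRadius=46)
    print(n,c)
go((.41,-.29,.30),np.pi/2+.065)
```

```text
[ 0.53186605 -0.0596878   0.29759743] [ 0.85  0.49 -1.22  1.62  0.47  1.36  1.2 ]
stud1 [[[120.75 120.75  41.2 ]]]
stud0 [[[119.25 116.25  40.  ]]]
turn [-0.001 -0.001 -0.003] shift [ 13.49 -22.18  -0.4 ] rows 7
```

View pics/rec12.png

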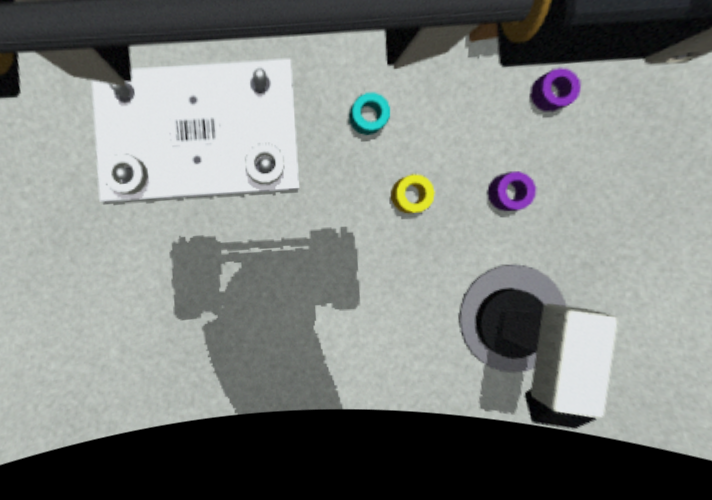

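The rectified view shows both spacers seated at (127,174) and (265,163). The scanner head top has corners near (567,308), (616,316), (603,417) and (556,408), with the nose toward −x. Its foot is at (513,322) on the pad at (513,318).

Run:
```python
from h import *
go((.3755,-.307,.25),1.45)
```

```text
turn [-0.001 -0.001  0.183] shift [ 17.04 -23.66   4.61] rows 8
```

Request:
drive_tool(commands=[[[0, 0, 0.09], [5, -7, 0], 1], [[0, 0, 0.18], [10, -14, 0], 1], [[0, 0, 0.18], [17, -23.7, 4.6], 1], [[0, 0, 0.18], [17, -23.7, 4.6], 1], [[0, 0, 0.18], [17, -23.7, 4.6], 1], [[0, 0, 0.18], [17, -23.7, 4.6], 1], [[0, 0, 0.18], [17, -23.7, 4.6], 1], [[0, 0, 0.18], [17, -23.7, 4.6], 1], [[0, 0, 0.18], [17, -23.7, 4.6], 1], [[0, 0, 0.18], [17, -23.7, 4.6], 1], [[0, 0, 0.18], [17, -23.7, 4.6], 1], [[0, 0, 0.18], [17, -23.7, 4.6], 1]])

```text
clock: 31.05
position: [0.3767, -0.3057, 0.2496]
ee_rot: [-0.18, -3.134, -0.0]
force: [0.1, -0.6, 0.3]
width: 0.998
gripper_force: 0.0
```

Run:
```python
from h import *
s=readout.observe(); print(s['position'],s['joints'].round(2))
im,i=snap('wrist','w13.png');r=rectify(im,i,.26,.46,-.42,-.20,.117); cv2.imwrite('pics/rec13.png',cv2.resize(r,None,fx=1.4,fy=1.4))
g=cv2.cvtColor(r,cv2.COLOR_BGR2GRAY);rectblobs(cv2.morphologyEx((g>190).astype(np.uint8),cv2.MORPH_OPEN,np.ones((5,5))),.46,-.20,.0005,3000,'white')
rp=rectify(im,i,.28,.48,-.42,-.20,.004); cv2.imwrite('pics/rec13p.png',rp)
cv2.imwrite('pics/rec13c.png',np.hstack([r,rp]))
go((.3755,-.307,.081),1.45)
```

```text
[ 0.37669654 -0.30573835  0.24962373] [ 1.47  0.43 -1.21  1.8   0.43  1.21  1.59]
white A mm2 2791 cen [ 0.3659 -0.3073] rectc [ 0.3653 -0.3069] L [0.0385 0.0769] ang -0.139Traceback (most recent call last):
  File "<stdin>", line 6, in <module>
    return _nx.concatenate(arrs, 1, dtype=dtype, casting=casting)
           ~~~~~~~~~~~~~~~^^^^^^^^^^^^^^^^^^^^^^^^^^^^^^^^^^^^^^^
ValueError: all the input array dimensions except for the concatenation axis must match exactly, but along dimension 0, the array at index 0 has size 400 and the array at index 1 has size 399
```

Run:
```python
from h import *
rp=cv2.imread('pics/rec13p.png'); g=cv2.medianBlur(cv2.cvtColor(rp,cv2.COLOR_BGR2GRAY),5)
c=cv2.HoughCircles(g,cv2.HOUGH_GRADIENT,1.5,30,param1=60,param2=20,minRadius=104,maxRadius=114)
if c is not None:
    for q in c[0][:3]: print(.48-q[1]*.0005,-.20-q[0]*.0005,q[2])
go((.3754,-.3084,.081),1.432)
```

```text
0.37612498 -0.313625 109.85
turn [-0.    -0.002  0.024] shift [ 0.06 -0.26 16.87] rows 5
```

Request:
drive_tool(commands=[[[0, 0, 0.024], [0.1, -0.3, 4], 1], [[0, 0, 0.024], [0.1, -0.3, 8], 1], [[0, 0, 0.024], [0.1, -0.3, 11.5], 1], [[0, 0, 0.024], [0.1, -0.3, 14.5], 1], [[0, 0, 0.024], [0.1, -0.3, 16.5], 1], [[0, 0, 0.024], [0.1, -0.3, 16.9], 0.5], [[0, 0, 0.024], [0.1, -0.3, 16.9], 0], [[0, 0, 0.024], [0.1, -0.3, 16.9], -1], [[0, 0, 0.024], [0.1, -0.3, 16.9], -1], [[0, 0, 0.024], [0.1, -0.3, 16.9], -1], [[0, 0, 0.024], [0.1, -0.3, 16.9], -1], [[0, 0, 0.024], [0.1, -0.3, 16.9], -1], [[0, 0, 0.024], [0.1, -0.3, 16.9], -1], [[0, 0, 0.024], [0.1, -0.3, 16.9], -1], [[0, 0, 0.024], [0.1, -0.3, 16.9], -1], [[0, 0, 0.024], [0.1, -0.3, 16.9], -1], [[0, 0, 0.024], [0.1, -0.3, 16.9], -1]], newtons=35)

```text
clock: 32.52
position: [0.3743, -0.31, 0.0807]
ee_rot: [-0.222, -3.132, 0.0]
force: [0.2, 0.6, 2.5]
width: 0.437
gripper_force: 35.0
```

```bash
cat > scan.py <<'E'
from h import *
# scanner = rigid in tool: at grasp, origin below TCP by h0, offset 0 ; nose heading = closing heading + pi/2 side
a=.065; L=np.array([.5674,.0097,.011]); d=.17
s=readout.observe(); R=Ro.from_rotvec(s['ee_rot']); print(s['width']*92,s['gripper_force'],s['position'],s['force'],s['joints'].round(2))
print('tool x world',R.apply([1,0,0]).round(3),'y',R.apply([0,1,0]).round(3))
E
python3 scan.py
```

```text
40.19516815114281 34.99857723712921 [ 0.37425898 -0.31000958  0.0806994 ] [0.18744809 0.62977745 2.54088134] [ 1.31  0.62 -1.01  2.01  0.68  0.89  1.36]
tool x world [-0.99   0.141  0.002] y [ 0.141  0.99  -0.   ]
```

Run:
```python
from h import *
go((.5784,-.159,.141),.065)
```

```text
turn [-0.002 -0.002  1.364] shift [-18.06  17.83  -6.07] rows 11
```

Request:
drive_tool(commands=[[[0, 0, 0], [0, 0, -2], -1], [[0, 0, 0], [0, 0, -4.5], -1], [[0, 0, 0.1], [-2, 2, -6], -1], [[0, 0, 0.2], [-4, 4, -6], -1], [[0, 0, 0.35], [-6, 6, -6], -1], [[0, 0, 0.5], [-8, 8, -6], -1], [[0, 0, 0.65], [-10, 10, -6], -1], [[0, 0, 0.8], [-12, 12, -6], -1], [[0, 0, 0.95], [-14, 14, -6], -1], [[0, 0, 1.1], [-16, 16, -6], -1], [[0, 0, 1.25], [-18, 17.8, -6], -1], [[0, 0, 1.364], [-18, 17.8, -6], -1], [[0, 0, 1.364], [-18, 17.8, -6], -1], [[0, 0, 1.364], [-18, 17.8, -6], -1], [[0, 0, 1.364], [-18, 17.8, -6], -1], [[0, 0, 1.364], [-18, 17.8, -6], -1]])

```text
clock: 33.85
position: [0.577, -0.1595, 0.1395]
ee_rot: [-2.144, -2.293, 0.004]
force: [-0.8, 0.3, -2.6]
width: 0.434
gripper_force: 35.0
```

```bash
python3 scan.py
python3 - <<'E'
from h import *
s=readout.observe(); R=Ro.from_rotvec(s['ee_rot']); w=s['position']+R.apply([.0595,0,.0002]); b=R.apply([np.cos(.87),0,np.sin(.87)])
L=np.array([.5674,.0097,.011]); v=L-w; print('dist',v@b,'off tool mm',R.inv().apply(v-(v@b)*b)*1000)
go((.5784,-.159,.141),.065)
snap('side','side3.png'); snap('wrist','w14.png')
E
```

```text
39.89855968318823 34.99880254268646 [ 0.57702378 -0.15949355  0.13953967] [-0.83778876  0.26109248 -2.64893098] [ 0.63  0.57 -0.66  1.7   0.4   1.02 -0.11]
tool x world [-0.067  0.998  0.   ] y [ 0.998  0.067 -0.004]
dist 0.16899736023398018 off tool mm [ 0.97127735  2.16400874 -0.8194187 ]
turn [-0.004 -0.     0.002] shift [ 0.04  0.14 -0.15] rows 1
```

Request:
drive_tool(commands=[[[0, 0, 0], [0, 0.15, -0.1], -1], [[0, 0, 0], [0, 0.15, -0.1], -1], [[0, 0, 0], [0, 0.15, -0.1], -1], [[0, 0, 0], [0, 0.15, -0.1], -1], [[0, 0, 0], [0, 0.15, -0.1], -1], [[0, 0, 0], [0, 0.15, -0.1], -1], [[0, 0, 0], [0, 0.15, -0.1], -1], [[0, 0, 0], [0, 0.15, -0.1], -1], [[0, 0, 0], [0, 0.15, -0.1], -1], [[0, 0, 0], [0, 0.15, -0.1], -1], [[0, 0, 0], [0, 0.15, -0.1], -1], [[0, 0, 0], [0, 0.15, -0.1], -1], [[0, 0, 0], [0, 0.15, -0.1], -1], [[0, 0, 0], [0, 0.15, -0.1], -1], [[0, 0, 0], [0, 0.15, -0.1], -1], [[0, 0, 0], [0, 0.15, -0.1], -1], [[0, 0, 0], [0, 0.15, -0.1], -1], [[0, 0, 0], [0, 0.15, -0.1], -1], [[0, 0, 0], [0, 0.15, -0.1], -1], [[0, 0, 0], [0, 0.15, -0.1], -1]])

```text
clock: 35.62
position: [0.579, -0.1592, 0.1411]
ee_rot: [-2.147, -2.291, 0.002]
force: [-0.7, 0.4, -2.6]
width: 0.434
gripper_force: 35.0
```

Request:
drive_tool(commands=[[[0, 0, 0], [0, 0, 0], -1], [[0, 0, 0], [0, 0, 0], -1], [[0, 0, 0], [0, 0, 0], -1], [[0, 0, 0], [0, 0, 0], -1], [[0, 0, 0], [0, 0, 0], -1], [[0, 0, 0], [0, 0, 0], -1], [[0, 0, 0], [0, 0, 0], -1], [[0, 0, 0], [0, 0, 0], -1], [[0, 0, 0], [0, 0, 0], -1], [[0, 0, 0], [0, 0, 0], -1], [[0, 0, 0], [0, 0, 0], -1], [[0, 0, 0], [0, 0, 0], -1]])

```text
clock: 36.62
position: [0.579, -0.1592, 0.1411]
ee_rot: [-2.147, -2.291, 0.002]
force: [-0.6, 0.4, -2.4]
width: 0.432
gripper_force: 35.0
```

Run:
```python
from h import *
s=readout.observe(); R=Ro.from_rotvec(s['ee_rot']); w=s['position']+R.apply([.0595,0,.0002]); b=R.apply([np.cos(.87),0,np.sin(.87)])
L=np.array([.5674,.0097,.011]); v=L-w; print(s['position'],s['width'],'dist',v@b,'off tool mm',R.inv().apply(v-(v@b)*b)*1000)
go((.3748,-.313,.15),1.432)
# side view: look for amber window & head, to verify carry
im=cv2.imread('pics/side3.png')
c=w; print('window expected in side px',proj('side',w).round(1),'label',proj('side',L).round(1),'foot',proj('side',s['position']-[0,0,.077]).round(1))
a=cv2.resize(im[150:330,150:390],None,fx=2.5,fy=2.5)
b=cv2.resize(cv2.imread('pics/w14.png'),(800-600,150)) 
cv2.imwrite('pics/s3c.png',a)
```

```text
[ 0.5790263  -0.15921593  0.1410508 ] 0.4319052534009671 dist 0.17007416330835215 off tool mm [ 0.10789339 -0.32921462 -0.09102432]
turn [-0.002 -0.002 -1.367] shift [-14.02 -21.38  -0.85] rows 11
window expected in side px [280.  199.2] label [265.4 218.7] foot [286.7 239.3]
```

View pics/s3c.png

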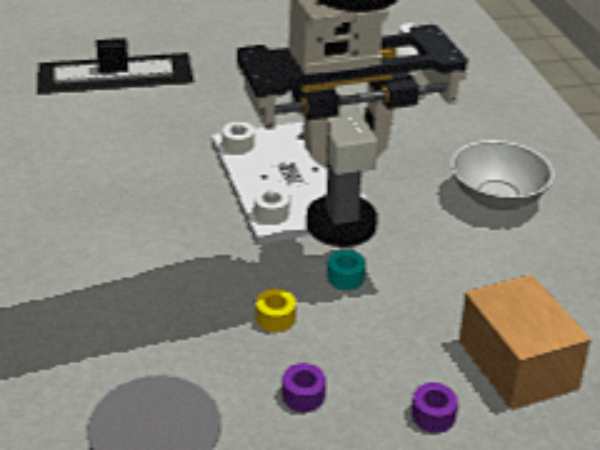

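The side crop shows the scanner held upright with its foot at (341,222), aimed along the plate at the label (290,172). Both spacers are on their studs, and the rule is on its mat at the upper left. The beam was held for about 2.7 s, so the scanner goes back to its pad.

Request:
drive_tool(commands=[[[0, 0, -0.1], [-1, -2, -0.9], -1], [[0, 0, -0.2], [-2.5, -4, -0.9], -1], [[0, 0, -0.35], [-4, -6, -0.9], -1], [[0, 0, -0.5], [-5.5, -8, -0.9], -1], [[0, 0, -0.65], [-7, -10.5, -0.9], -1], [[0, 0, -0.8], [-8.5, -13, -0.9], -1], [[0, 0, -0.95], [-10, -15.5, -0.9], -1], [[0, 0, -1.1], [-11.5, -18, -0.9], -1], [[0, 0, -1.25], [-13, -20, -0.9], -1], [[0, 0, -1.367], [-14, -21.4, -0.9], -1], [[0, 0, -1.367], [-14, -21.4, -0.9], -1], [[0, 0, -1.367], [-14, -21.4, -0.9], -1], [[0, 0, -1.367], [-14, -21.4, -0.9], -1], [[0, 0, -1.367], [-14, -21.4, -0.9], -1], [[0, 0, -1.367], [-14, -21.4, -0.9], -1]])

```text
clock: 37.87
position: [0.3748, -0.3127, 0.1506]
ee_rot: [-0.22, -3.132, 0.0]
force: [0.7, -0.6, -2.9]
width: 0.434
gripper_force: 35.0
```

Run:
```python
from h import *
s=readout.observe(); print(s['position'],s['width'],s['force'])
go((.375,-.313,.081),1.432)
```

```text
[ 0.37479543 -0.31270009  0.15063753] 0.4343541882667841 [ 0.73811736 -0.57007173 -2.87632711]
turn [-0.    -0.002 -0.002] shift [-0.04 -0.02  6.96] rows 2
```

Request:
drive_tool(commands=[[[0, -0.002, 0], [0, 0, 2.5], -1], [[0, -0.002, 0], [0, 0, 5], -1], [[0, -0.002, 0], [0, 0, 6.2], -1], [[0, -0.002, 0], [0, 0, 6.7], -1], [[0, -0.002, 0], [0, 0, 7.0], -1], [[0, -0.002, 0], [0, 0, 7.0], -1], [[0, -0.002, 0], [0, 0, 7.0], -1]])

```text
clock: 38.45
position: [0.3753, -0.3129, 0.0814]
ee_rot: [0.218, 3.133, -0.001]
force: [-0.2, -0.1, -2.0]
width: 0.432
gripper_force: 35.0
```

Request:
drive_tool(commands=[[[0, 0, 0], [0, 0, 0.06], -1], [[0, 0, 0], [0, 0, 0.1], -1], [[0, 0, 0], [0, 0, 0.1], -1], [[0, 0, 0], [0, 0, 0.1], -0.1], [[0, 0, 0], [0, 0, 0.1], 0.2], [[0, 0, 0], [0, 0, 0.1], 0.6], [[0, 0, 0], [0, 0, 0.1], 0.8], [[0, 0, 0], [0, 0, 0.1], 0.8], [[0, 0, 0], [0, 0, 0.1], 0.8], [[0, 0, 0], [0, 0, 0.1], 0.8], [[0, 0, 0], [0, 0, -3], 0.8], [[0, 0, 0], [0, 0, -7], 0.8], [[0, 0, 0], [0, 0, -11], 0.8], [[0, 0, 0], [0, 0, -15], 0.8], [[0, 0, 0], [0, 0, -17], 0.8], [[0, 0, 0], [0, 0, -17], 0.8], [[0, 0, 0], [0, 0, -17], 0.8], [[0, 0, 0], [0, 0, -17], 0.8]])

```text
clock: 39.95
position: [0.3739, -0.3128, 0.2499]
ee_rot: [-0.218, -3.133, 0.0]
force: [-0.7, 0.8, -0.4]
width: 0.908
gripper_force: 0.0
```

Run:
```python
from h import *
s=readout.observe(); print(s['position'],s['joints'].round(2))
im,i=snap('wrist','w15.png');r=rectify(im,i,.26,.46,-.42,-.20,.117)
g=cv2.cvtColor(r,cv2.COLOR_BGR2GRAY);rectblobs(cv2.morphologyEx((g>190).astype(np.uint8),cv2.MORPH_OPEN,np.ones((5,5))),.46,-.20,.0005,3000,'white')
t,_=snap('top','top3.png'); a=cv2.imread('pics/top0.png').astype(int)
# check objects vs start in top view: rule bbox, spacers, bystanders
for n,(u,v) in dict(gel=(207,110),dish=(290,102),carton=(375,128),plate=(265,175),mat=(171,232),rings=(355,182),spB=(133,184)).items():
    p=(slice(v-35,v+35),slice(u-42,u+42)); print(n,(np.abs(t[p].astype(int)-a[p]).max(-1)>40).sum())
g=cv2.cvtColor(t,cv2.COLOR_BGR2GRAY); m=(g>140); print('rule')
m2=np.zeros_like(m); m2[195:268,158:186]=(g[195:268,158:186]>100); blobs('top',t,cams.camera_info('top'),m2,.008,60)
for X in [(.5211,.0749),(.5299,-.0609)]:
    print(proj('top',(*X,.032)).round(1))
```

```text
[ 0.37388911 -0.31279886  0.2498583 ] [ 1.46  0.41 -1.16  1.8   0.41  1.2   1.61]
white A mm2 3242 cen [ 0.3708 -0.311 ] rectc [ 0.3735 -0.3038] L [0.0581 0.0918] ang -0.152
white A mm2 2938 cen [ 0.3486 -0.3978] rectc [ 0.3498 -0.3958] L [0.0579 0.1008] ang -0.202
white A mm2 4628 cen [ 0.3375 -0.2297] rectc [ 0.334  -0.2378] L [0.0755 0.112 ] ang -0.0
gel 0
dish 0
carton 0
plate 16
mat 469
rings 32
spB 111
rule
px [170.  197.2] A 90 xy [0.4982 0.2933] rectc [0.4809 0.2888] L [0.082 0.048] ang -1.572
px [171.3 231.4] A 451 xy [0.3959 0.2889] rectc [0.3947 0.2901] L [0.15  0.036] ang -0.051
px [177.2 256.9] A 174 xy [0.3197 0.2705] rectc [0.3598 0.288 ] L [0.14  0.081] ang -3.137
[242.1 189.4]
[288.4 186.3]
```

Run:
```python
from h import *
im,_=snap('side','side4.png'); a=cv2.imread('pics/side3.png'); s0=cv2.imread('pics/side0.png')
i=cams.camera_info('side')
for n,X in dict(sp1=(.5211,.0749,.025),sp0=(.5299,-.0609,.025),rule=(.396,.289,.02),scan=(.375,-.313,.06)).items():
    u,v=proj('side',X,i).astype(int); p=(slice(v-9,v+9),slice(u-9,u+9))
    print(n,(u,v),'vs scan-time',(np.abs(im[p].astype(int)-a[p]).max(-1)>40).sum(),'vs start',(np.abs(im[p].astype(int)-s0[p]).max(-1)>40).sum())
# spacers in top view: circle in enlarged crop
t=cv2.imread('pics/top3.png'); c=cv2.cvtColor(t,cv2.COLOR_BGR2GRAY)
for X in [(.5211,.0749),(.5299,-.0609)]:
    u,v=proj('top',(*X,.032)).round().astype(int); print(c[v-9:v+10,u].tolist(),c[v,u-9:u+10].tolist())
w=cv2.imread('pics/w15.png'); i=cams.camera_info('wrist'); print(proj('wrist',(.5299,-.0609,.032),i))
r=rectify(w,i,.26,.46,-.42,-.20,.117); g=cv2.cvtColor(r,cv2.COLOR_BGR2GRAY)
m=cv2.morphologyEx((g>222).astype(np.uint8),cv2.MORPH_OPEN,np.ones((9,9))); rectblobs(m,.46,-.20,.0005,3000,'head')
```

```text
sp1 (np.int64(244), np.int64(203)) vs scan-time 1 vs start 111
sp0 (np.int64(257), np.int64(231)) vs scan-time 0 vs start 127
rule (np.int64(194), np.int64(174)) vs scan-time 242 vs start 262
scan (np.int64(208), np.int64(299)) vs scan-time 299 vs start 33
[157, 158, 156, 152, 153, 157, 144, 89, 64, 126, 141, 103, 55, 98, 145, 156, 126, 118, 97] [157, 156, 156, 155, 158, 128, 58, 73, 117, 126, 87, 57, 119, 157, 143, 132, 147, 158, 157]
[158, 157, 156, 155, 155, 157, 116, 57, 72, 132, 147, 104, 53, 129, 157, 151, 134, 126, 99] [156, 157, 148, 147, 156, 127, 65, 58, 99, 132, 113, 60, 112, 155, 158, 157, 157, 157, 157]
[430.36485652 244.23211172]
head A mm2 2053 cen [ 0.3735 -0.3134] rectc [ 0.3732 -0.3134] L [0.0376 0.0563] ang -0.136
```

```bash
python3 -c "
from cell import job
print(job.sign_off())"
```

```text
the job is handed in; nothing more can be done
None
```

I handed the job in at about 40 s on the robot clock; the sign-off returned no verdict: the straightedge was laid flush on a long edge and then a short end, the label was scanned for about 2.7 s, both white spacers I found sit on studs, and the straightedge and scanner are back on the mat and pad with the bystanders not moved.

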